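# Free the buried phone and put all the phones on charge

### The job

Put every work phone on charge for two hours. Slide the phone that is trapped under the two notebooks and the coffee cup out from under them without lifting the pile, and leave the pile standing, cup on top, about where it is; then see that every phone lies screen up, centred on a charging bay of its own and lined up with it, and only when all are in, turn the station's timer dial to the two-dot mark. Do not shift the mouse or the stapler.

Things in the scene. Friction and masses are not known exactly. Their poses are not given: they have to be found in the camera images.
- buried_phone: black work phone, 130 x 58 x 11 mm, 170 g, screen up on the desk under the pile; about 50 mm of its +x end sticks out past the front (+x) edge of the notebooks and can be gripped across its 58 mm width; always present; origin at the centre of its underside, x along its length, z up through the screen. Dragged slowly, it carries the pile along by friction
- phone_1: shared work phone like the buried one, 130 x 58 x 11 mm, 170 g, lying screen up on the desk, may be absent; origin at the centre of its underside, x along its length, z up through the screen
- phone_2: shared work phone like the buried one, 130 x 58 x 11 mm, 170 g, lying screen up on the desk, may be absent; origin at the centre of its underside, x along its length, z up through the screen
- phone_3: shared work phone like the buried one, 130 x 58 x 11 mm, 170 g, lying screen up on the desk, may be absent; origin at the centre of its underside, x along its length, z up through the screen
- lower_notebook: hardcover pocket notebook, 96 (x) x 140 (y) x 14 mm, 120 g, lying across the buried phone; origin at the centre of its underside (11 mm above the desk at first), x roughly along the phone's x. Pushed by its front (+x) edge it slides back over the phone, which stays; it tips back up to about 13 degrees, then drops 11 mm to the desk as the phone leaves it
- upper_notebook: a second notebook of the same size lying on the lower one; origin at the centre of its underside
- cup: white empty coffee cup without a handle, 68 mm across the rim, 70 mm high, 130 g, standing on the upper notebook a little to the back (-x) of its middle, its top about 109 mm above the desk; origin at the centre of its foot
- charger: white flat charging station fixed to the desk, 224 mm (x) x 380 mm (y), flat deck 16 mm above the desk; origin at the centre of its underside. Four flat bays with grey pads in two rows of two, each 50 x 120 mm, their length along the station's y; a strip at the -y end carries the timer dial
- bay_1 (a point): centre of a charging bay, on the deck's surface 16 mm above the desk (axes as the charger's); a phone's long axis goes along the charger's y, either end first, its centre here (within 18 mm, 0.2 rad). Bays 1 and 2 are neighbours 126 mm apart in x, so are 3 and 4; 1 and 3, and 2 and 4, are 147 mm apart in y
- bay_2 (a point): centre of a charging bay, on the deck's surface 16 mm above the desk (axes as the charger's); a phone's long axis goes along the charger's y, either end first, its centre here (within 18 mm, 0.2 rad). Bays 1 and 2 are neighbours 126 mm apart in x, so are 3 and 4; 1 and 3, and 2 and 4, are 147 mm apart in y
- bay_3 (a point): centre of a charging bay, on the deck's surface 16 mm above the desk (axes as the charger's); a phone's long axis goes along the charger's y, either end first, its centre here (within 18 mm, 0.2 rad). Bays 1 and 2 are neighbours 126 mm apart in x, so are 3 and 4; 1 and 3, and 2 and 4, are 147 mm apart in y
- bay_4 (a point): centre of a charging bay, on the deck's surface 16 mm above the desk (axes as the charger's); a phone's long axis goes along the charger's y, either end first, its centre here (within 18 mm, 0.2 rad). Bays 1 and 2 are neighbours 126 mm apart in x, so are 3 and 4; 1 and 3, and 2 and 4, are 147 mm apart in y
- dial (a joint): timer dial, rad, grows clockwise from above; detents click at 0 (off, a bar mark), 0.7 (one hour, one dot), 1.4 (two hours, two dots) and 2.1 (four hours, three dots); hard stops at 0 and 2.1; starts at off or at one dot; passing a click takes up to 0.1 N m, and let go near a detent the dial snaps into it
- dial_grip (a point): grip point on the dial's axis, 44 mm above the desk (28 mm above the deck); x points along the dial's bar to its white pointer (it turns with the dial). The bar is 42 mm long, 14 mm wide and rises from 28 to 54 mm above the desk over a disc of 22 mm radius; grip it across the 14 mm
- mouse: black computer mouse 104 x 58 x 31 mm, not to be shifted; origin at the centre of its underside
- stapler: black stapler 130 x 36 x 49 mm beyond the charging station, not to be shifted; origin at the centre of its underside
Mind the look-alikes: they are no part of the job. What is shaped like the buried_phone but red or yellow is not meant. Leave any blue or turquoise look-alike of the phone_2 alone.

How it is judged:
By the outcome, as a careful person would: the job done as asked, in the order asked, and still so for the second after the job is handed in, with the robot touching nothing.
Of phone_1, phone_2, phone_3 only 2 to 3 are there at a start; the rules pass over those that are not, and their reading is None.
At some moment in a run one of phone_1, phone_2, phone_3 may be knocked a few centimetres aside while the robot is not near it.
Once in a run the grip may slacken for a moment while it holds something.
It also fails if it takes over 208 s, if anything falls off the work surface, if the arm or the gripper's body presses on something with over 40 N, if the wrist force passes 120 N, or if a joint passes its speed limit or range.

### The arm

A 6-joint arm with a two-finger parallel gripper is mounted at the origin on the work surface. World frame = base frame: x ahead of the robot, y to its left, z up, the work surface at z = 0. Lengths are in m, angles in rad, forces in N, time in s.
With the tool pointing down it reaches from about 0.4 to 0.825 m from the base axis. Payload 7 kg.
Tool frame: the origin (TCP) lies at the very end of the fingers, on their centre line; the grasp point (between the pads) lies 19 mm behind it; z points along the fingers, y is the direction in which the jaws open and shut (so a half turn about z gives the same grasp; the last joint's range is limited). The gripper opens to 88 mm and grips with 3 to 60 N. Pads are 19 mm wide; open, the fingers measure 130 mm over their backs; the gripper's body (78 mm by 193 mm) begins 47 mm behind the grasp point.
Start: joints at [1.456, 0.359, 0.012, 0, -1.224, -0.288], TCP at [0.265, 0.621, 0.227] pointing down, gripper open.
Joint ranges: [-3.07, 3.07], [-1.43, 2.12], [-1.02, 1.25], [-3.03, 1.67], [-3.05, -0], [-3.03, 3.03]. Speed limits (rad/s): [2.39, 2.39, 3.01, 3.14, 3.14, 3.14].

### API

Orientations are given as [roll, pitch, yaw] about the fixed x, y, z axes, in that order (R = Rz(yaw) Ry(pitch) Rx(roll)).
In Python, from station import arm gives the robot as it stands.
- The arm moves only by the shell command python3 -m inch 'ROWS' [FORCE]. ROWS is text: rows parted by semicolons, each of 7 numbers parted by spaces: the closure, from 0 (fully open) to 1 (shut), then the shift along the tool's x, y, z each as a share of 300 mm, from -1 to 1, then the turn, a rotation vector about the tool's x, y, z each as a share of 60 degrees, from -1 to 1. In form: grip tx ty tz rx ry rz; .... A call has 1 to 12 rows; each row is the pose to reach, as a shift and turn from the pose commanded when the call began, along the tool's axes at that moment; what a row does not reach only later rows make up. A row lasts 1/10 s, in which the tool goes at most 50 mm and 8.59 degrees, less where a joint would pass 70% of its speed; a pose out of reach is approached as far as the arm can. A call with a number of a shift or a turn outside -1 to 1 is refused whole. A call with a gripper value outside its range is refused whole. The fingers move at their own pace and stop on an object; FORCE is the grip in N (left out, the last holds). Time passes only in rows, so rows that repeat a pose let the fingers close. It gives the time, the measured TCP pose, the force and the opening at its end, in the units of the state.
- arm.get_state(): the state, without advancing time (a new reading comes with each control period).
- arm.grab_frame(name): name is "side" or "top"; returns a dict with "img" (480x640x3 uint8, red, green, blue), "range_z" (480x640 float32, m along the optical axis (not along the pixel's ray), 0 where there is no reading), "fx", "fy", "cx", "cy" (pixels), "extrinsics" (4x4, takes a point from world to camera coordinates). Camera axes: x right, y up, looking along -z (the intrinsics and any distortion apply to the point x, -y, -z); pixel columns grow to the right and rows downward; lengths in m; the calibration is good to about 2 mm. A picture is of the moment at which its call begins.
- arm.job_done(): hands the job in, once; it reports no verdict.
The state is a dict: "t": time; "q": joint angles; "qd": joint speeds; "joint_efforts": joint torques, N m; "eef_pos": TCP position; "ee_rot": TCP orientation; "force": force on the tool from outside, world axes, zero at the start; "moment": the same for the moment, N m; "width": finger opening in m.
Only numpy, scipy, OpenCV 4.12 (cv2) and the standard library are available. Lean on these libraries where they do the work, as an engineer would, in place of code of your own. Each camera call takes 0.05 s, during which the arm holds its last target.

## Working session

There is one attempt and no reset: what is moved stays moved. The work goes in short steps, Python scripts to look and compute and a shell command to move; the robot and the scene stay as the last step left them, time stands still between calls to the robot, and variables do not carry over. Pictures are saved under pics/ and viewed, and the job is handed in when it is done.

```bash
ls; mkdir -p pics
cat > h.py <<'E'
import numpy as np, cv2
from station import arm
def grab(n,save=None):
    f=arm.grab_frame(n)
    if save: cv2.imwrite('pics/'+save,cv2.cvtColor(f['img'],cv2.COLOR_RGB2BGR))
    return f
def ray(f,u,v):
    T=np.array(f['extrinsics']);R=T[:3,:3];t=T[:3,3]
    d=np.array([(u-f['cx'])/f['fx'],-(v-f['cy'])/f['fy'],-1.0])
    return -R.T@t, R.T@d
def onz(f,u,v,z):
    o,d=ray(f,u,v); return o+d*(z-o[2])/d[2]
def dep(f,u,v):
    o,d=ray(f,u,v); return o+d*float(f['range_z'][int(round(v)),int(round(u))])
def cloud(f):
    T=np.array(f['extrinsics']);R=T[:3,:3];t=T[:3,3]
    v,u=np.mgrid[0:480,0:640]; z=f['range_z']
    P=np.stack([(u-f['cx'])/f['fx']*z,-(v-f['cy'])/f['fy']*z,-z],-1)
    return (P-t)@R
E
python3 - <<'E'
from h import *
s=arm.get_state(); print({k:np.round(v,3) for k,v in s.items()})
for n in('top','side'):
    f=grab(n,n+'0.png'); print(n,f['fx'],f['fy'],f['cx'],f['cy'],[k for k in f]); o,d=ray(f,320,240); print(o,d)
    T=np.array(f['extrinsics']);print(T.round(3))
E
```

```text
pics
{'t': np.float64(0.0), 'q': array([ 1.456,  0.359,  0.011, -0.   , -1.224, -0.288]), 'qd': array([0.   , 0.001, 0.001, 0.001, 0.   , 0.001]), 'joint_efforts': array([ 1.0000e-03, -5.8272e+01,  2.9306e+01,  6.9970e+00,  7.0000e-03,
       -0.0000e+00]), 'eef_pos': array([0.264, 0.621, 0.226]), 'ee_rot': array([ 3.14 , -0.   , -0.403]), 'force': array([-0.71 , -0.753,  1.159]), 'moment': array([ 0.041, -0.001,  0.012]), 'width': np.float64(0.088)}
top 623.9552976148319 623.9552976148319 315.5488260015934 235.7823559849752 ['img', 'range_z', 'fx', 'fy', 'cx', 'cy', 'extrinsics']
[ 0.35259551 -0.08216129  1.79686876] [ 0.08295261  0.00509993 -0.9965889 ]
[[ 0.021 -1.    -0.011 -0.071]
 [ 0.996  0.02   0.09  -0.511]
 [-0.09  -0.012  0.996 -1.759]
 [ 0.     0.     0.     1.   ]]
side 511.79396127550723 511.79396127550723 331.0749186648641 241.12013481877304 ['img', 'range_z', 'fx', 'fy', 'cx', 'cy', 'extrinsics']
[-0.14497669 -0.78238355  0.73145466] [ 0.55873506  0.61576916 -0.55598249]
[[ 0.72  -0.693 -0.005 -0.434]
 [ 0.39   0.399  0.83  -0.238]
 [-0.573 -0.6    0.558 -0.961]
 [ 0.     0.     0.     1.   ]]
```

View pics/top0.png

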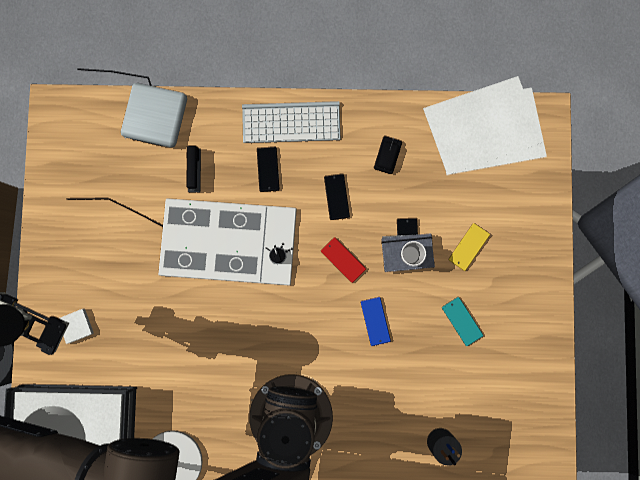

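View pics/side0.png

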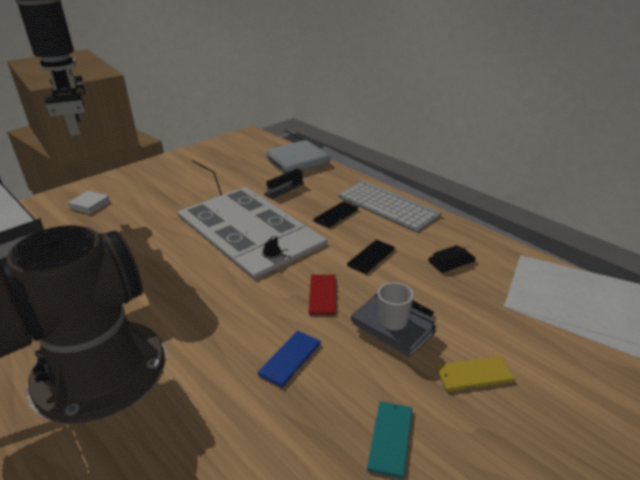

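```bash
cat >> h.py <<'E'
def rects(f,z,box,thr=55,minA=150,show=True):
    g=f['img'].max(-1); m=(g<thr).astype(np.uint8)
    x0,y0,x1,y1=box; mm=np.zeros_like(m); mm[y0:y1,x0:x1]=m[y0:y1,x0:x1]
    mm=cv2.morphologyEx(mm,cv2.MORPH_OPEN,np.ones((3,3)))
    out=[]
    for c in cv2.findContours(mm,cv2.RETR_EXTERNAL,cv2.CHAIN_APPROX_NONE)[0]:
        if cv2.contourArea(c)<minA: continue
        W=np.array([onz(f,u,v,z)[:2] for u,v in c[:,0]]).astype(np.float32)
        (cx,cy),(w,h),a=cv2.minAreaRect(W*1000)
        if w<h: w,h,a=h,w,a+90
        out.append((cx,cy,w,h,(a+90)%180-90, c[:,0].mean(0).round()))
        if show: print('ctr %.0f %.0f size %.0f x %.0f yaw %.1f px %s'%out[-1])
    return out
E
python3 - <<'E'
from h import *
f=grab('top'); rects(f,.011,(170,90,470,300))
C=cloud(f)
for u,v in [(268,169),(337,196),(389,154),(193,169),(407,226),(345,260),(470,247),(392,250),(413,253),(278,256),(180,205),(300,300),(425,262)]: print(u,v,dep(f,u,v).round(3))
s=grab('side')
print('side'); rects(s,.011,(260,180,500,340))
for u,v in [(336,214),(371,256),(452,258),(424,311),(367,315),(275,245),(310,240)]: print(u,v,dep(s,u,v).round(3))
im=cv2.cvtColor(f['img'],cv2.COLOR_RGB2BGR)
cv2.imwrite('pics/c1.png',cv2.resize(im[130:300,150:350],None,fx=4,fy=3.5,interpolation=2)[:, :])
cv2.imwrite('pics/c2.png',cv2.resize(im[180:300,350:510],None,fx=5,fy=5,interpolation=2))
E
```

```text
ctr 545 -322 size 58 x 43 yaw -88.9 px [407. 226.]
ctr 628 -118 size 128 x 58 yaw 8.7 px [336. 196.]
ctr 705 83 size 129 x 57 yaw 5.5 px [268. 169.]
ctr 703 299 size 133 x 38 yaw 2.2 px [193. 168.]
ctr 753 -264 size 102 x 57 yaw -16.2 px [388. 154.]
268 169 [0.705 0.082 0.012]
337 196 [ 0.629 -0.119  0.017]
389 154 [ 0.75  -0.266  0.035]
193 169 [0.695 0.294 0.043]
407 226 [ 0.547 -0.322  0.01 ]
345 260 [ 0.445 -0.146  0.009]
470 247 [ 0.489 -0.501  0.019]
392 250 [ 0.475 -0.277  0.039]
413 253 [ 0.467 -0.335  0.047]
278 256 [0.451 0.044 0.047]
180 205 [0.594 0.332 0.019]
300 300 [ 0.329 -0.02   0.009]
425 262 [ 0.443 -0.371  0.031]
side
ctr 479 -349 size 65 x 48 yaw -3.9 px [407. 332.]
ctr 429 -292 size 88 x 18 yaw -83.1 px [371. 330.]
ctr 749 -262 size 108 x 74 yaw -15.2 px [451. 259.]
ctr 621 -122 size 132 x 60 yaw 9.2 px [371. 256.]
ctr 467 74 size 79 x 41 yaw 61.4 px [272. 249.]
ctr 700 79 size 135 x 64 yaw 5.8 px [336. 214.]
ctr 984 -164 size 194 x 40 yaw 87.7 px [472. 210.]
ctr 690 295 size 108 x 107 yaw -44.5 px [282. 186.]
336 214 [0.698 0.079 0.011]
371 256 [ 0.62  -0.121  0.01 ]
452 258 [ 0.73  -0.276  0.029]
424 311 [ 0.553 -0.333  0.011]
367 315 [ 0.434 -0.279  0.04 ]
275 245 [0.461 0.047 0.037]
310 240 [0.555 0.027 0.017]
```

View pics/c1.png

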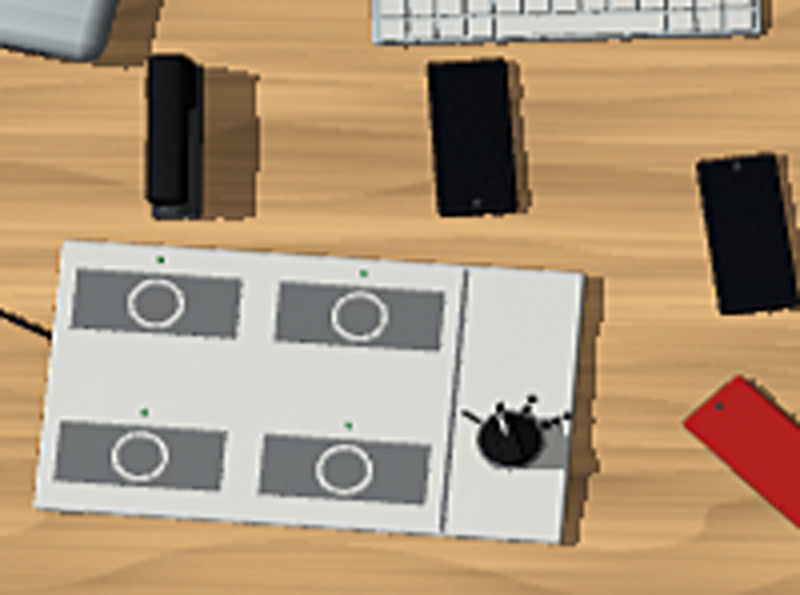

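View pics/c2.png

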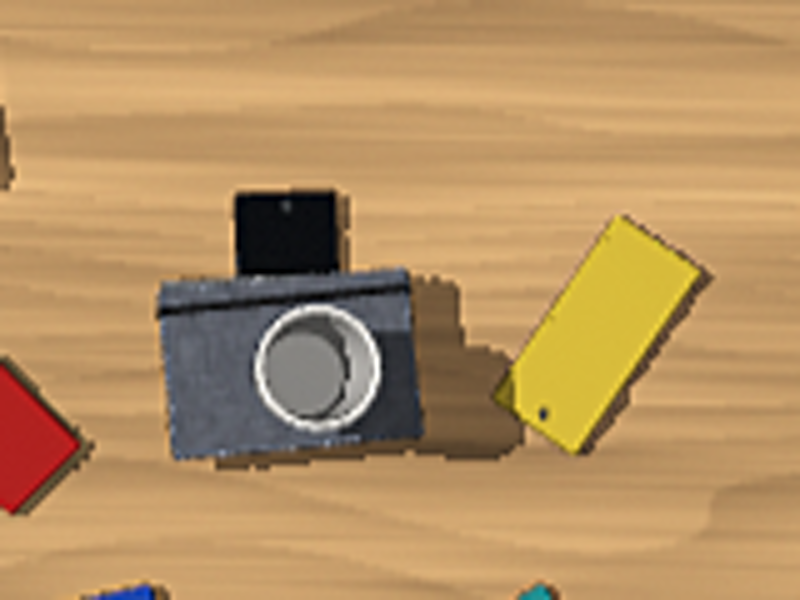

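```bash
cat > ch.py <<'E'
from h import *
def pads(f,box):
    im=f['img'].astype(int); g=im.mean(-1); sp=im.max(-1)-im.min(-1)
    m=((g>85)&(g<160)&(sp<25)).astype(np.uint8); mm=np.zeros_like(m); x0,y0,x1,y1=box; mm[y0:y1,x0:x1]=m[y0:y1,x0:x1]
    o=[]
    for c in cv2.findContours(mm,cv2.RETR_EXTERNAL,cv2.CHAIN_APPROX_NONE)[0]:
        if cv2.contourArea(c)<200: continue
        W=np.array([onz(f,u,v,.016)[:2] for u,v in c[:,0]],np.float32)*1000
        (cx,cy),(w,h),a=cv2.minAreaRect(W)
        if w<h:w,h,a=h,w,a+90
        o.append((cx,cy)); print('pad %.0f %.0f %.0fx%.0f %.1f'%(cx,cy,w,h,a%180))
    return o
if __name__=='__main__':
    f=grab('top'); s=grab('side')
    pads(f,(155,195,300,290)); pads(s,(180,185,330,275))
    for F,b,z in((f,(245,225,305,285),.054),(s,(240,220,300,270),.054)):
        rects(F,z,b,thr=60,minA=20)
    a=cv2.resize(cv2.cvtColor(f['img'],4)[225:290,250:305],None,fx=9,fy=9,interpolation=2)[:,:]
    b=cv2.resize(cv2.cvtColor(s['img'],4)[215:280,240:305],None,fx=9,fy=9,interpolation=2)
    cv2.imwrite('pics/dt.png',a);cv2.imwrite('pics/ds.png',b)
E
python3 ch.py
```

```text
pad 428 167 120x49 86.8
pad 436 313 120x49 86.9
pad 554 160 119x49 87.1
pad 561 307 121x50 86.9
pad 487 196 389x226 87.0
ctr 453 46 size 39 x 39 yaw 1.5 px [277. 255.]
ctr 433 20 size 79 x 39 yaw 52.3 px [272. 249.]
```

View pics/dt.png

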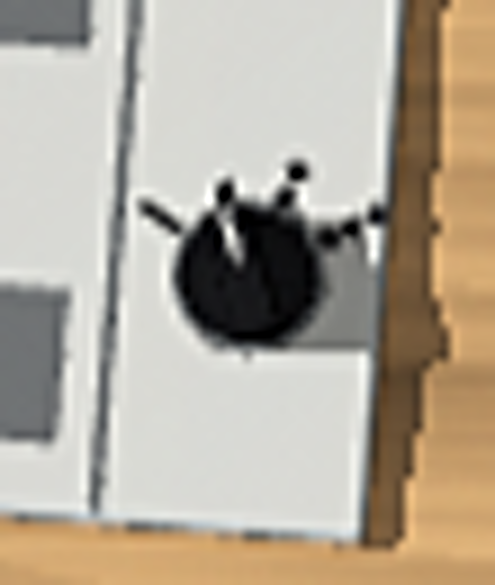

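View pics/ds.png

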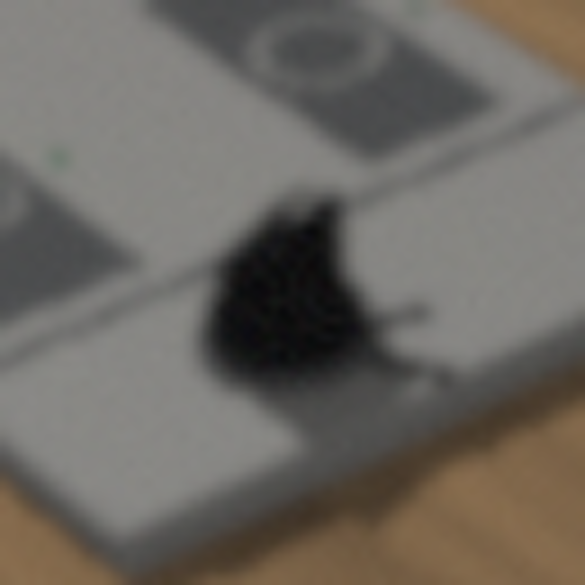

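```bash
cat > go.py <<'E'
import sys
from h import *
from scipy.spatial.transform import Rotation as Ro
# go.py x y z yawdeg [pitchdeg]  (mm)
a=list(map(float,sys.argv[1:]))
s=arm.get_state(); p=np.array(s['eef_pos']); R=Ro.from_euler('xyz',s['ee_rot'])
T=Ro.from_euler('xyz',[180,a[4] if len(a)>4 else 0,a[3]],degrees=True)
d=R.inv().apply(np.array(a[:3])/1000-p)/.3; r=(R.inv()*T).as_rotvec()/np.radians(60)
print('share',d.round(3),'rot',r.round(3),'| pos',p.round(4),'rpy',np.degrees(s['ee_rot']).round(1),'q',np.round(s['q'],2),'t',round(float(s['t']),2),'w',round(float(s['width']),4),'F',np.round(s['force'],1))
E
python3 go.py 705 83 150 5.5
```

```text
share [2.053 1.074 0.255] rot [ 0.001  0.    -0.476] | pos [0.2646 0.6208 0.2262] rpy [180.   -0.  -23.1] q [ 1.46  0.36  0.01 -0.   -1.22 -0.29] t 0.3 w 0.0875 F [ 0.3 -0.3 -0.6]
```

```bash
python3 -m inch '0 0.33 0.18 0 0 0 -0.15; 0 1 0.53 0.1 0 0 -0.3;0 1 0.53 0.1 0 0 -0.3;0 1 0.53 0.1 0 0 -0.3;0 1 0.53 0.1 0 0 -0.3;0 1 0.53 0.1 0 0 -0.3;0 1 0.53 0.1 0 0 -0.3;0 1 0.53 0.1 0 0 -0.3' 30; python3 go.py 705 83 120 5.5
```

```text
t: 1.1
eef_pos: [0.4802, 0.3531, 0.1959]
ee_rot: [3.14, 0.001, -0.093]
force: [-0.1, 0.1, -0.1]
width: 0.0876
share [0.83  0.826 0.254] rot [ 0.001  0.001 -0.181] | pos [0.4802 0.3531 0.1959] rpy [179.9   0.   -5.3] q [ 0.96  0.25 -0.21  0.   -1.11  0.52] t 1.1 w 0.0876 F [-0.1  0.1 -0.1]
```

```bash
python3 -m inch '0 0.83 0.826 0.254 0 0 -0.181;0 0.83 0.826 0.254 0 0 -0.181;0 0.83 0.826 0.254 0 0 -0.181;0 0.83 0.826 0.254 0 0 -0.181;0 0.83 0.826 0.254 0 0 -0.181;0 0.83 0.826 0.254 0 0 -0.181;0 0.83 0.826 0.254 0 0 -0.181;0 0.83 0.826 0.254 0 0 -0.181;0 0.83 0.826 0.254 0 0 -0.181;0 0.83 0.826 0.254 0 0 -0.181'
python3 - <<'E'
from h import *
f=grab('top','t1.png'); rects(f,.011,(170,90,470,300)); s=grab('side','s1.png')
E
python3 go.py 705 83 3 5.5
```

```text
t: 2.1
eef_pos: [0.7041, 0.0885, 0.1201]
ee_rot: [-3.142, 0.0, 0.101]
force: [0.0, 0.6, -0.8]
width: 0.0875
ctr 547 -321 size 55 x 46 yaw -88.9 px [407. 226.]
ctr 629 -118 size 128 x 57 yaw 9.0 px [336. 196.]
ctr 679 80 size 76 x 57 yaw 5.5 px [268. 179.]
ctr 753 -264 size 102 x 57 yaw -16.1 px [388. 154.]
ctr 750 83 size 164 x 91 yaw -81.2 px [274. 152.]
ctr 590 212 size 527 x 268 yaw 1.2 px [212. 207.]
ctr 873 158 size 115 x 96 yaw 69.0 px [246. 113.]
share [0.001 0.022 0.393] rot [-0.    -0.001  0.006] | pos [0.704  0.0895 0.1209] rpy [-180.    -0.     5.9] q [ 0.4   0.49 -0.04 -0.   -1.05  1.27] t 2.2 w 0.0874 F [-0.3 -0.   1.2]
```

View pics/s1.png

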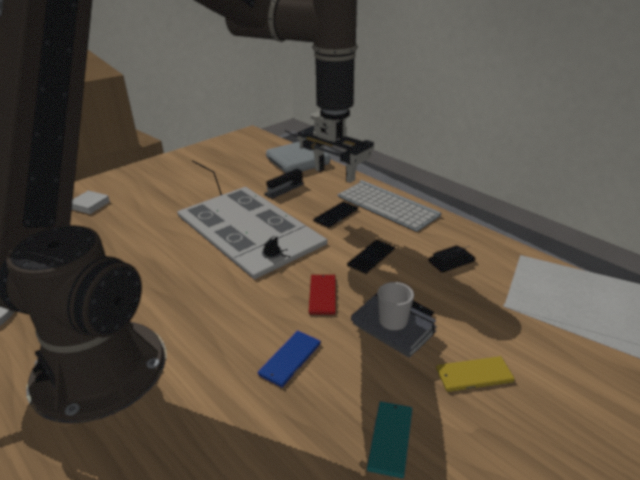

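```bash
python3 -m inch '0 0 0.022 0.15 0 0 0;0 0 0.022 0.28 0 0 0;0 0 0.022 0.35 0 0 0;0 0 0.022 0.39 0 0 0;0 0 0.022 0.39 0 0 0;1 0 0.022 0.39 0 0 0;1 0 0.022 0.39 0 0 0;1 0 0.022 0.39 0 0 0;1 0 0.022 0.39 0 0 0;1 0 0.022 0.39 0 0 0' 30; python3 go.py 561 307 150 -93
```

```text
t: 3.2
eef_pos: [0.7055, 0.0819, 0.0043]
ee_rot: [-3.141, -0.001, 0.101]
force: [-1.1, 1.6, 4.5]
width: 0.0572
share [-0.403 -0.795 -0.486] rot [-2.000e-03 -1.000e-03  1.646e+00] | pos [0.7055 0.0819 0.0043] rpy [-1.8e+02 -1.0e-01  5.8e+00] q [ 0.39  0.6  -0.14 -0.   -0.83  1.28] t 3.2 w 0.0572 F [-1.1  1.6  4.5]
```

```bash
python3 -m inch '1 0 0 -0.12 0 0 0;1 0 0 -0.25 0 0 0;1 -0.2 -0.2 -0.4 0 0 0.14; 1 -0.2 -0.4 -0.4 0 0 0.28;1 -0.3 -0.5 -0.4 0 0 0.42;1 -0.4 -0.6 -0.4 0 0 0.56;1 -0.4 -0.7 -0.4 0 0 0.7;1 -0.4 -0.79 -0.4 0 0 0.84;1 -0.4 -0.79 -0.4 0 0 1;1 -0.4 -0.79 -0.4 0 0 1;1 -0.4 -0.79 -0.4 0 0 1' 30; python3 go.py 561 307 60 -93
```

```text
t: 4.3
eef_pos: [0.5615, 0.3048, 0.123]
ee_rot: [3.141, -0.0, -0.944]
force: [0.8, 0.0, -2.3]
width: 0.0576
share [-0.007 -0.003  0.21 ] rot [ 0.001 -0.     0.649] | pos [0.5615 0.3048 0.123 ] rpy [179.9  -0.  -54.1] q [ 0.8   0.38 -0.21 -0.   -0.99 -0.17] t 4.3 w 0.0576 F [ 0.8  0.  -2.3]
```

```bash
python3 -m inch '1 0 0 0 0 0 0.14;1 0 0 0 0 0 0.28;1 -0.007 -0.003 0 0 0 0.42;1 -0.007 -0.003 0.1 0 0 0.55;1 -0.007 -0.003 0.15 0 0 0.65;1 -0.007 -0.003 0.2 0 0 0.65;1 -0.007 -0.003 0.2 0 0 0.65' 30; python3 go.py 561 307 22 -93
python3 - <<'E'
from h import *
f=grab('side','s2.png')
E
```

```text
t: 5.0
eef_pos: [0.5604, 0.3053, 0.061]
ee_rot: [3.138, -0.003, -1.626]
force: [-1.5, -0.1, -1.6]
width: 0.0575
share [-0.006 -0.002  0.13 ] rot [ 0.003 -0.003 -0.002] | pos [0.5604 0.3053 0.061 ] rpy [179.8  -0.2 -93.1] q [ 0.8   0.45 -0.27 -0.   -0.86 -0.86] t 5.0 w 0.0575 F [-1.5 -0.1 -1.6]
```

View pics/s2.png

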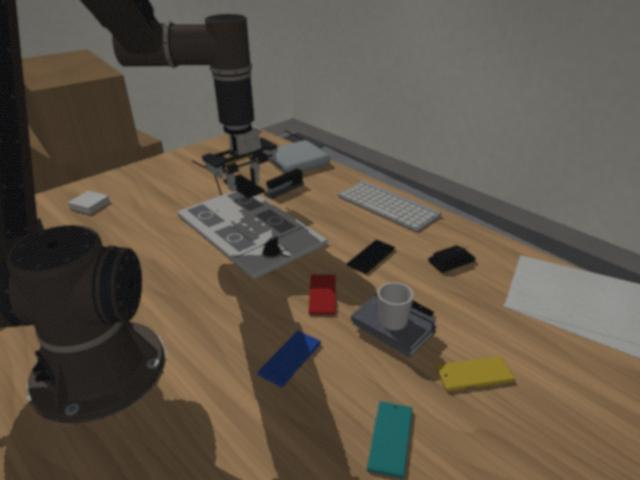

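```bash
python3 -m inch '1 -0.006 -0.002 0.08 0 0 0;1 -0.006 -0.002 0.12 0 0 0;1 -0.006 -0.002 0.134 0 0 0;1 -0.006 -0.002 0.134 0 0 0;0.2 -0.006 -0.002 0.134 0 0 0;0.2 -0.006 -0.002 0.134 0 0 0;0.2 -0.006 -0.002 0.134 0 0 0;0.2 -0.006 -0.002 0.05 0 0 0;0 -0.006 -0.002 -0.1 0 0 0;0 -0.006 -0.002 -0.25 0 0 0;0 -0.006 -0.002 -0.25 0 0 0' 30; python3 go.py 629 -118 120 8.8
```

```text
t: 6.15
eef_pos: [0.5654, 0.3118, 0.1464]
ee_rot: [-3.132, 0.008, -1.625]
force: [0.5, 0.5, -0.3]
width: 0.0859
share [ 1.42  -0.289  0.08 ] rot [-0.013 -0.003 -1.699] | pos [0.5654 0.3118 0.1464] rpy [-179.5    0.4  -93.1] q [ 0.81  0.36 -0.18  0.   -1.02 -0.86] t 6.15 w 0.0859 F [ 0.5  0.5 -0.3]
```

```bash
python3 -m inch '0 0.15 -0.03 0 0 0 -0.14;0 0.3 -0.06 0 0 0 -0.28;0 0.45 -0.09 0 0 0 -0.42;0 0.6 -0.12 0 0 0 -0.56;0 0.75 -0.15 0 0 0 -0.7;0 0.9 -0.18 0 0 0 -0.84;0 1 -0.2 0 0 0 -0.95;0 1 -0.2 0 0 0 -0.95;0 1 -0.2 0 0 0 -0.95;0 1 -0.2 0 0 0 -0.95'
python3 - <<'E'
from h import *
f=grab('top','t2.png'); rects(f,.027,(155,195,265,290));rects(f,.011,(290,90,470,300));  s=grab('side','s2.png')
E
python3 go.py 629 -118 120 8.8
```

```text
t: 7.15
eef_pos: [0.6051, 0.007, 0.1386]
ee_rot: [-3.141, -0.0, -0.633]
force: [-0.6, 0.2, 0.3]
width: 0.0875
ctr 417 328 size 130 x 14 yaw 10.5 px [178. 266.]
ctr 606 150 size 115 x 38 yaw -88.9 px [242. 199.]
ctr 488 204 size 283 x 52 yaw 14.4 px [224. 245.]
ctr 547 -322 size 57 x 46 yaw -88.8 px [407. 226.]
ctr 618 -65 size 165 x 128 yaw -79.9 px [321. 200.]
ctr 726 3 size 97 x 32 yaw 1.4 px [294. 163.]
ctr 754 -264 size 102 x 57 yaw -16.3 px [388. 154.]
share [0.311 0.29  0.062] rot [-0.   -0.   -0.75] | pos [0.6051 0.0075 0.1385] rpy [-180.    -0.   -36.2] q [ 0.33  0.31 -0.27 -0.   -0.99  0.6 ] t 7.25 w 0.0877 F [-0.2 -0.3 -1. ]
```

View pics/t2.png

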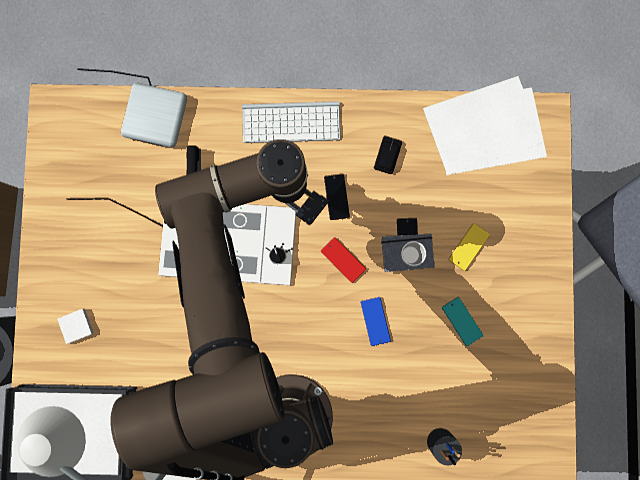

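```bash
python3 -m inch '0 0.1 0.1 0.02 0 0 -0.14;0 0.2 0.2 0.04 0 0 -0.28;0 0.3 0.29 0.06 0 0 -0.42;0 0.31 0.29 0.06 0 0 -0.56;0 0.31 0.29 0.06 0 0 -0.7;0 0.31 0.29 0.06 0 0 -0.75;0 0.31 0.29 0.06 0 0 -0.75;0 0.31 0.29 0.06 0 0 -0.75'
python3 - <<'E'
from h import *
s=grab('side','s3.png');rects(s,.011,(260,180,500,300)); rects(grab('top'),.011,(290,90,470,300))
E
python3 go.py 629 -118 4 8.8
```

```text
t: 8.05
eef_pos: [0.6288, -0.1179, 0.1204]
ee_rot: [3.142, -0.0, 0.152]
force: [-0.0, 0.1, 0.5]
width: 0.0879
ctr 749 -261 size 108 x 73 yaw -16.1 px [451. 259.]
ctr 621 -122 size 131 x 60 yaw 8.9 px [371. 257.]
ctr 470 73 size 79 x 39 yaw 52.3 px [272. 249.]
ctr 926 35 size 148 x 132 yaw 45.5 px [397. 188.]
ctr 690 295 size 108 x 107 yaw -44.5 px [282. 187.]
ctr 547 -322 size 57 x 46 yaw -88.8 px [407. 226.]
ctr 671 -171 size 348 x 165 yaw -63.0 px [348. 182.]
ctr 755 -145 size 115 x 96 yaw 1.1 px [347. 152.]
share [ 0.001 -0.     0.388] rot [ 0.    -0.    -0.001] | pos [ 0.6287 -0.1181  0.1204] rpy [180.   -0.    8.7] q [ 0.12  0.38 -0.21  0.   -0.98  1.6 ] t 8.15 w 0.0877 F [0.  0.3 0.4]
```

View pics/s3.png

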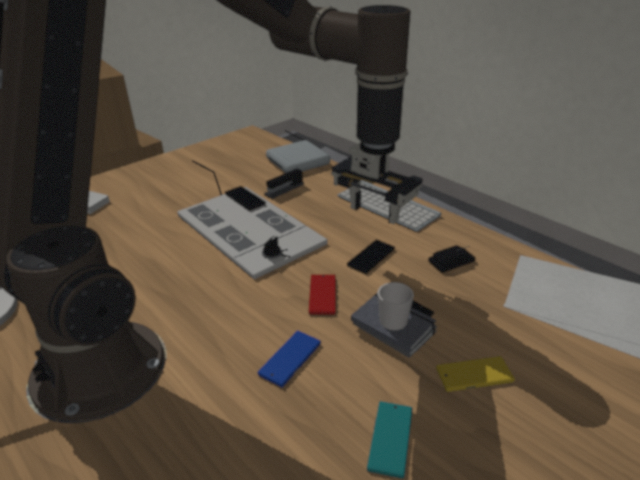

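```bash
python3 -m inch '0 0 0 0.15 0 0 0;0 0 0 0.28 0 0 0;0 0 0 0.35 0 0 0;0 0 0 0.387 0 0 0;0 0 0 0.387 0 0 0;1 0 0 0.387 0 0 0;1 0 0 0.387 0 0 0;1 0 0 0.387 0 0 0;1 0 0 0.387 0 0 0;1 0 0 0.387 0 0 0' 30; python3 go.py 554 160 120 -93
```

```text
t: 9.15
eef_pos: [0.6291, -0.1186, 0.0051]
ee_rot: [3.142, -0.001, 0.153]
force: [-1.0, 1.3, 3.6]
width: 0.0576
share [-0.105 -0.956 -0.383] rot [-1.000e-03 -1.000e-03  1.696e+00] | pos [ 0.6291 -0.1186  0.0051] rpy [ 1.8e+02 -1.0e-01  8.8e+00] q [ 0.12  0.51 -0.31  0.   -0.75  1.61] t 9.15 w 0.0576 F [-1.   1.3  3.6]
```

```bash
python3 -m inch '1 0 0 -0.12 0 0 0;1 0 0 -0.25 0 0 0;1 -0.02 -0.12 -0.38 0 0 0.14; 1 -0.03 -0.24 -0.38 0 0 0.28;1 -0.05 -0.36 -0.38 0 0 0.42;1 -0.06 -0.48 -0.38 0 0 0.56;1 -0.08 -0.6 -0.38 0 0 0.7;1 -0.1 -0.72 -0.38 0 0 0.84;1 -0.1 -0.84 -0.38 0 0 0.95;1 -0.1 -0.95 -0.38 0 0 1;1 -0.1 -0.95 -0.38 0 0 1;1 -0.1 -0.95 -0.38 0 0 1' 30; python3 go.py 554 160 60 -93
```

```text
t: 10.35
eef_pos: [0.555, 0.159, 0.1181]
ee_rot: [3.141, 0.0, -0.892]
force: [0.0, -0.3, -2.3]
width: 0.0574
share [-0.005  0.     0.194] rot [ 0.001 -0.     0.698] | pos [0.555  0.159  0.1181] rpy [180.    0.  -51.1] q [ 0.62  0.29 -0.35 -0.   -0.93  0.06] t 10.35 w 0.0574 F [ 0.  -0.3 -2.3]
```

```bash
python3 -m inch '1 0 0 0 0 0 0.14;1 0 0 0 0 0 0.28;1 -0.005 0 0 0 0 0.42;1 -0.005 0 0.1 0 0 0.56;1 -0.005 0 0.15 0 0 0.698;1 -0.005 0 0.19 0 0 0.698;1 -0.005 0 0.19 0 0 0.698' 30; python3 go.py 554 160 21 -93
python3 - <<'E'
from h import *
f=grab('side','s4.png')
E
```

```text
t: 11.05
eef_pos: [0.5537, 0.1581, 0.0596]
ee_rot: [3.139, -0.002, -1.622]
force: [-1.0, -0.1, -1.8]
width: 0.0573
share [-0.007 -0.001  0.129] rot [ 0.002 -0.002  0.001] | pos [0.5537 0.1581 0.0596] rpy [ 1.799e+02 -1.000e-01 -9.290e+01] q [ 0.62  0.36 -0.41 -0.   -0.8  -0.67] t 11.05 w 0.0573 F [-1.  -0.1 -1.8]
```

View pics/s4.png

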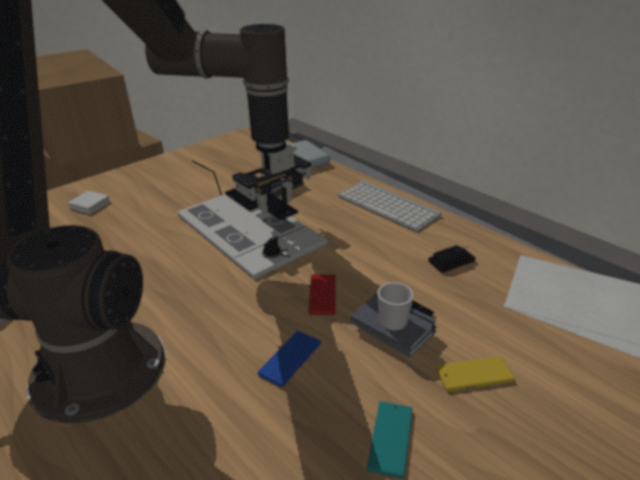

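```bash
python3 -m inch '1 -0.006 0 0.08 0 0 0;1 -0.006 0 0.115 0 0 0;1 -0.006 0 0.13 0 0 0;1 -0.006 0 0.13 0 0 0;0.2 -0.006 0 0.13 0 0 0;0.2 -0.006 0 0.13 0 0 0;0.2 -0.006 0 0.13 0 0 0;0.2 -0.006 0 0.05 0 0 0;0 -0.006 0 -0.1 0 0 0;0 -0.006 0 -0.25 0 0 0;0 -0.006 0 -0.25 0 0 0' 30; python3 go.py 551 -322 130 1
```

```text
t: 12.2
eef_pos: [0.5584, 0.1632, 0.1436]
ee_rot: [-3.131, 0.006, -1.623]
force: [0.3, 1.2, 0.3]
width: 0.0861
share [ 1.616 -0.06   0.037] rot [-0.012 -0.004 -1.567] | pos [0.5584 0.1632 0.1436] rpy [-179.4    0.3  -93. ] q [ 0.62  0.27 -0.32  0.   -0.97 -0.68] t 12.2 w 0.0861 F [0.3 1.2 0.3]
```

```bash
python3 -m inch '0 0.15 0.02 -0.1 0 0 -0.14;0 0.3 0.04 -0.1 0 0 -0.28;0 0.45 0.06 -0.1 0 0 -0.42;0 0.6 0.08 -0.1 0 0 -0.56;0 0.75 0.1 -0.1 0 0 -0.7;0 0.8 0.1 -0.1 0 0 -0.84;0 0.8 0.1 -0.1 0 0 -0.95;0 0.8 0.1 -0.1 0 0 -0.95;0 0.8 0.1 -0.1 0 0 -0.95'
python3 - <<'E'
from h import *
f=grab('top','t3.png'); rects(f,.027,(155,195,280,290));rects(f,.011,(360,90,470,300));  s=grab('side','s5.png')
im=cv2.cvtColor(f['img'],4); cv2.imwrite('pics/c3.png',cv2.resize(im[190:290,360:500],None,fx=5.5,fy=5.5,interpolation=2))
C=cloud(f)
# phone exposed edges
for v in (220,226,232): 
    g=f['img'][v,385:430].max(-1); i=np.where(g<50)[0]; print(v,i[0]+385,i[-1]+385,onz(f,i[0]+385-.5,v,.011)[:2].round(4),onz(f,i[-1]+385+.5,v,.011)[:2].round(4))
E
python3 go.py 555 -322 130 1
```

```text
t: 13.1
eef_pos: [0.5118, -0.0766, 0.1666]
ee_rot: [-3.141, -0.0, -0.634]
force: [0.1, -0.2, 0.3]
width: 0.0875
ctr 436 125 size 160 x 38 yaw 3.3 px [250. 263.]
ctr 565 309 size 132 x 55 yaw -88.9 px [185. 213.]
ctr 544 -322 size 57 x 46 yaw -88.9 px [407. 226.]
ctr 754 -264 size 102 x 57 yaw -16.3 px [388. 154.]
220 397 416 [ 0.5634 -0.2918] [ 0.5646 -0.3493]
226 397 416 [ 0.5461 -0.292 ] [ 0.5472 -0.3494]
232 397 417 [ 0.5288 -0.2922] [ 0.53   -0.3524]
share [0.6   0.576 0.121] rot [-0.   -0.   -0.62] | pos [ 0.5118 -0.0762  0.1664] rpy [-180.    -0.   -36.2] q [ 0.23  0.15 -0.42  0.   -1.    0.71] t 13.2 w 0.0877 F [1.1 0.5 0. ]
```

View pics/c3.png

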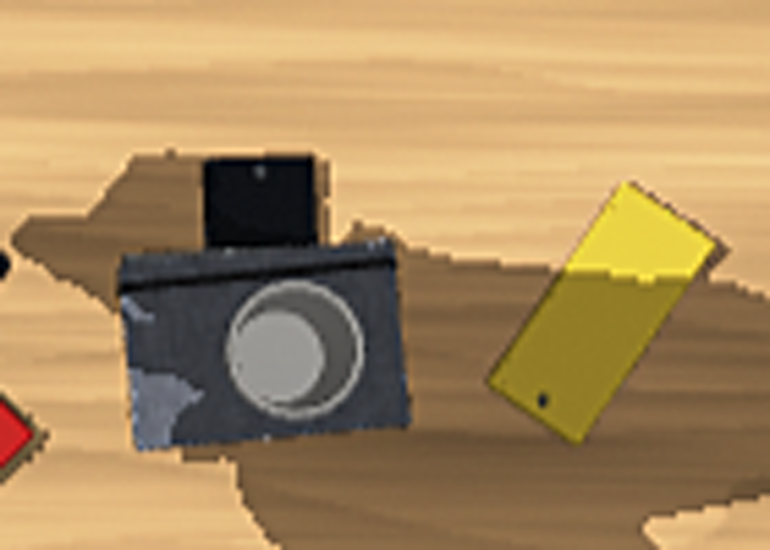

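View pics/s5.png

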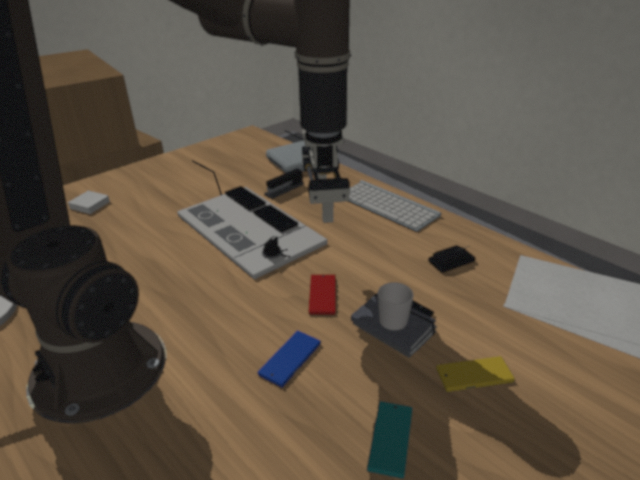

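```bash
python3 -m inch '0 0.12 0.11 0.02 0 0 -0.14;0 0.24 0.22 0.04 0 0 -0.28;0 0.36 0.35 0.06 0 0 -0.42;0 0.48 0.46 0.09 0 0 -0.56;0 0.6 0.576 0.12 0 0 -0.62;0 0.6 0.576 0.12 0 0 -0.62;0 0.6 0.576 0.12 0 0 -0.62;0 0.6 0.576 0.12 0 0 -0.62;0 0.6 0.576 0.12 0 0 -0.62'
python3 - <<'E'
from h import *
f=grab('side','s6.png')
im=cv2.cvtColor(f['img'],4); cv2.imwrite('pics/c4.png',cv2.resize(im[200:370,320:480],None,fx=4,fy=3.5,interpolation=2))
class F(dict):pass
f=dict(np.load('x.npz')) if 0 else arm.grab_frame('top')
print('cup',onz(f,413.6,253.3,.109).round(3),'nb front',onz(f,381.8,236.7,.011).round(3),onz(f,432.2,233.6,.011).round(3),onz(f,381.8,236.7,.039).round(3),onz(f,432.2,233.6,.039).round(3),'end',onz(f,407,218.3,.011).round(3))
print('rear',onz(f,384.5,272,.039).round(3),onz(f,434.5,267.5,.039).round(3), 'strip',onz(f,382.2,243,.039).round(3),onz(f,432.2,238.5,.039).round(3))
E
python3 go.py 554 -321 4 1.1
```

```text
t: 14.1
eef_pos: [0.5555, -0.3214, 0.1304]
ee_rot: [-3.141, -0.0, 0.019]
force: [0.3, 0.0, 0.9]
width: 0.0879
cup [ 0.462 -0.327  0.109] nb front [ 0.514 -0.25   0.011] [ 0.526 -0.394  0.011] [ 0.512 -0.248  0.039] [ 0.524 -0.39   0.039] end [ 0.569 -0.322  0.011]
rear [ 0.412 -0.256  0.039] [ 0.428 -0.396  0.039] strip [ 0.494 -0.249  0.039] [ 0.51  -0.39   0.039]
share [-0.006 -0.001  0.423] rot [ 0.    -0.001  0.001] | pos [ 0.5557 -0.3212  0.1308] rpy [180.   -0.    1.2] q [-0.22  0.38 -0.19 -0.   -1.    1.81] t 14.2 w 0.0876 F [-0.4 -0.1  0.1]
```

View pics/c4.png

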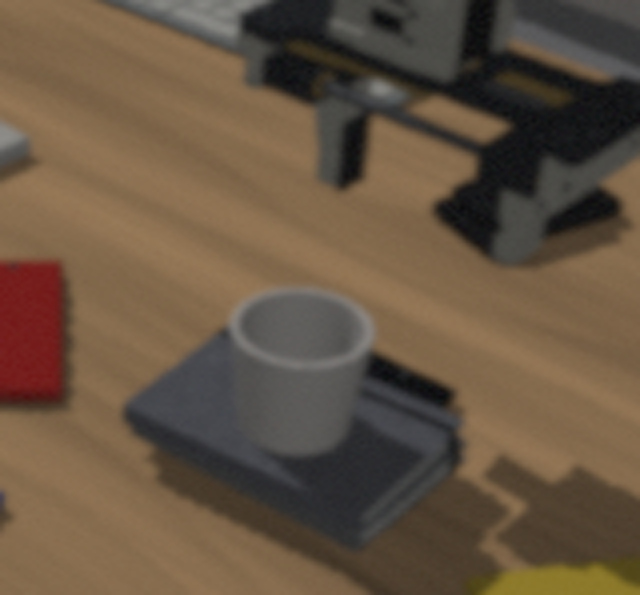

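```bash
python3 -m inch '0 0 0 0.12 0 0 0;0 0 0 0.24 0 0 0;0 0 0 0.34 0 0 0;0 0 0 0.39 0 0 0;0 0 0 0.425 0 0 0;0 0 0 0.425 0 0 0;1 0 0 0.425 0 0 0;1 0 0 0.425 0 0 0;1 0 0 0.425 0 0 0;1 0 0 0.425 0 0 0;1 0 0 0.425 0 0 0' 40; python3 go.py 636 -320 4 1.1
```

```text
t: 15.3
eef_pos: [0.5558, -0.3224, 0.0035]
ee_rot: [3.141, -0.001, 0.019]
force: [-0.2, 1.2, 4.0]
width: 0.057
share [ 0.267 -0.003 -0.001] rot [ 0.    -0.001  0.   ] | pos [ 0.5558 -0.3224  0.0035] rpy [ 1.8e+02 -1.0e-01  1.1e+00] q [-0.22  0.52 -0.31 -0.   -0.75  1.81] t 15.3 w 0.057 F [-0.2  1.2  4. ]
```

Drag 40 mm slowly and check.

```bash
python3 -m inch '1 0.004 0 0 0 0 0;1 0.012 0 0 0 0 0;1 0.024 0 0 0 0 0;1 0.036 0 0 0 0 0;1 0.05 0 0 0 0 0;1 0.064 0 0 0 0 0;1 0.078 0 0 0 0 0;1 0.092 0 0 0 0 0;1 0.106 0 0 0 0 0;1 0.12 0 0 0 0 0;1 0.13 0 0 0 0 0;1 0.133 0 0 0 0 0' 40;  python3 - <<'E'
from h import *
f=grab('side','s7.png')
im=cv2.cvtColor(f['img'],4); cv2.imwrite('pics/c5.png',cv2.resize(im[180:370,320:500],None,fx=4,fy=3.1,interpolation=2))
E
python3 go.py 636 -320 4 1.1
```

```text
t: 16.5
eef_pos: [0.5912, -0.322, 0.0035]
ee_rot: [-3.141, 0.007, 0.019]
force: [-13.4, 0.5, 16.1]
width: 0.0573
share [ 0.149 -0.004 -0.003] rot [-0.001  0.007 -0.001] | pos [ 0.5913 -0.322   0.0035] rpy [-180.     0.4    1.1] q [-0.21  0.56 -0.22  0.   -0.79  1.8 ] t 16.55 w 0.0574 F [-12.6   0.3  15.2]
```

View pics/c5.png

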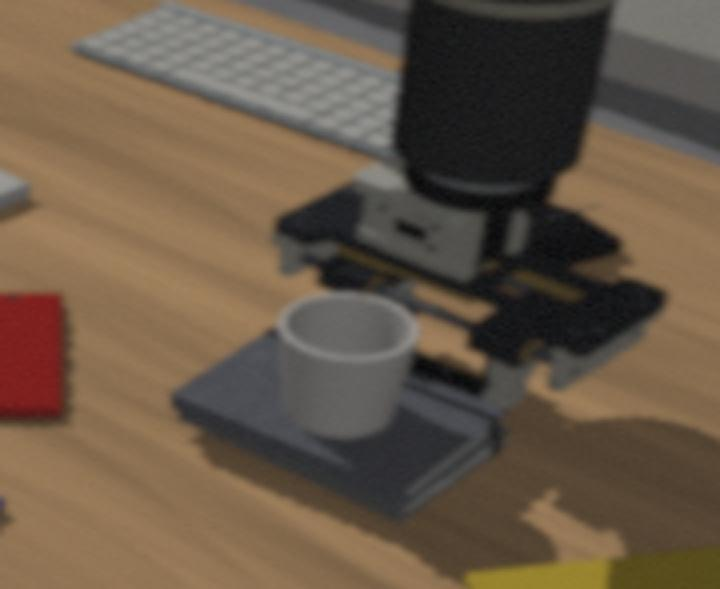

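```bash
python3 -m inch '1 0.004 0 -0.003 0 0 0;1 0.012 0 -0.003 0 0 0;1 0.024 0 -0.003 0 0 0;1 0.038 0 -0.003 0 0 0;1 0.053 0 -0.003 0 0 0;1 0.068 0 -0.003 0 0 0;1 0.083 0 -0.003 0 0 0;1 0.1 0 -0.003 0 0 0;1 0.117 0 -0.003 0 0 0;1 0.134 0 -0.003 0 0 0;1 0.146 0 -0.003 0 0 0;1 0.15 0 -0.003 0 0 0' 40;  python3 - <<'E'
from h import *
f=grab('side','s7.png')
im=cv2.cvtColor(f['img'],4); cv2.imwrite('pics/c5.png',cv2.resize(im[180:370,320:500],None,fx=4,fy=3.1,interpolation=2))
E
python3 go.py 636 -320 4 1.1
```

```text
t: 17.75
eef_pos: [0.6384, -0.3208, 0.0035]
ee_rot: [-3.141, 0.004, 0.019]
force: [-7.1, 0.4, 7.2]
width: 0.0575
share [-0.008 -0.003 -0.002] rot [-0.     0.004 -0.   ] | pos [ 0.6385 -0.3209  0.0035] rpy [-180.     0.2    1.1] q [-0.19  0.61 -0.12  0.   -0.84  1.78] t 17.8 w 0.0575 F [-6.9  0.8  6.2]
```

View pics/c5.png

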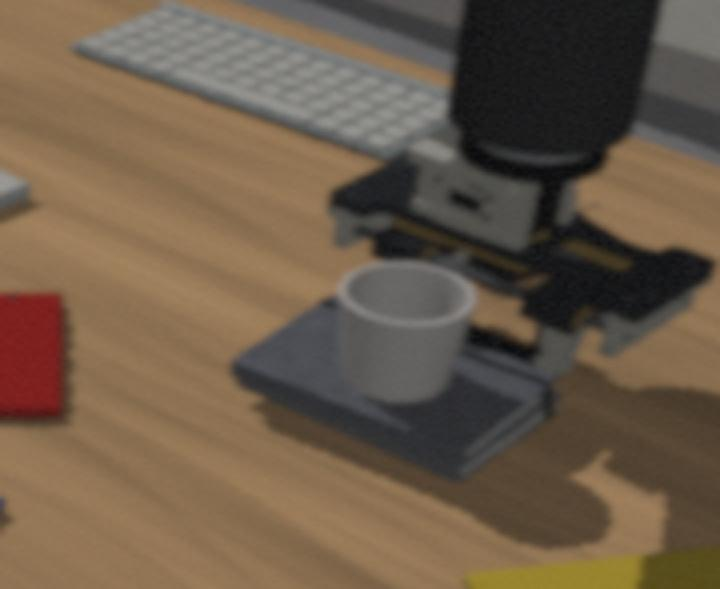

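```bash
python3 -m inch '0 0 0 0 0 0 0;0 0 0 0 0 0 0;0 0 0 0 0 0 0;0 0 0 0 0 0 0;0 0.02 0 -0.08 0 0 0;0 0.05 0 -0.2 0 0 0;0 0.1 0 -0.35 0 0 0;0 0.15 0 -0.4 0 0 0;0 0.15 0 -0.4 0 0 0;0 0.15 0 -0.4 0 0 0' 30;  python3 - <<'E'
from h import *
f=grab('top','t4.png')
im=cv2.cvtColor(f['img'],4); cv2.imwrite('pics/c6.png',cv2.resize(im[150:270,350:480],None,fx=5.5,fy=5,interpolation=2))
f=grab('side','s8.png')
im=cv2.cvtColor(f['img'],4); cv2.imwrite('pics/c5.png',cv2.resize(im[180:370,320:500],None,fx=4,fy=3.1,interpolation=2))
E
python3 go.py 636 -320 4 1.1
```

```text
t: 18.8
eef_pos: [0.6853, -0.3195, 0.1235]
ee_rot: [-3.141, -0.0, 0.019]
force: [-1.1, 0.7, -1.3]
width: 0.0877
share [-0.159 -0.001  0.394] rot [-0.001  0.002 -0.   ] | pos [ 0.6841 -0.3195  0.1221] rpy [-1.799e+02  1.000e-01  1.100e+00] q [-0.18  0.56  0.09 -0.   -1.1   1.77] t 18.9 w 0.0871 F [-0.3  0.5 -0.3]
```

View pics/c6.png

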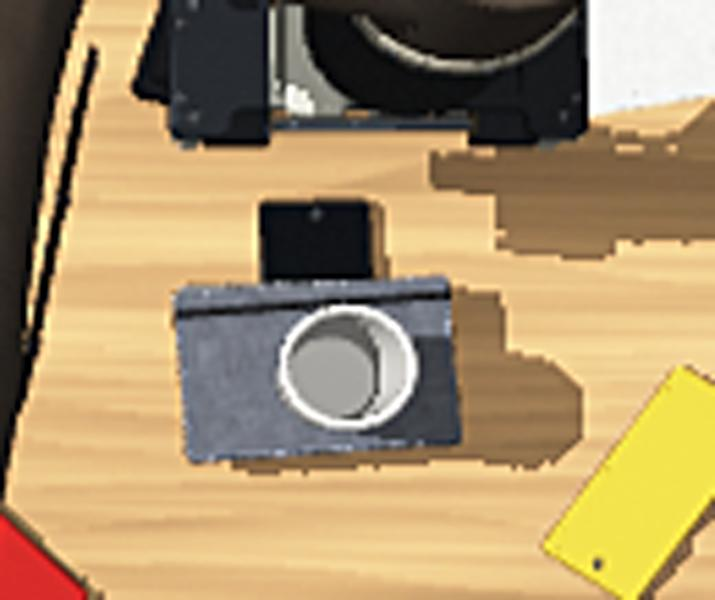

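View pics/c5.png

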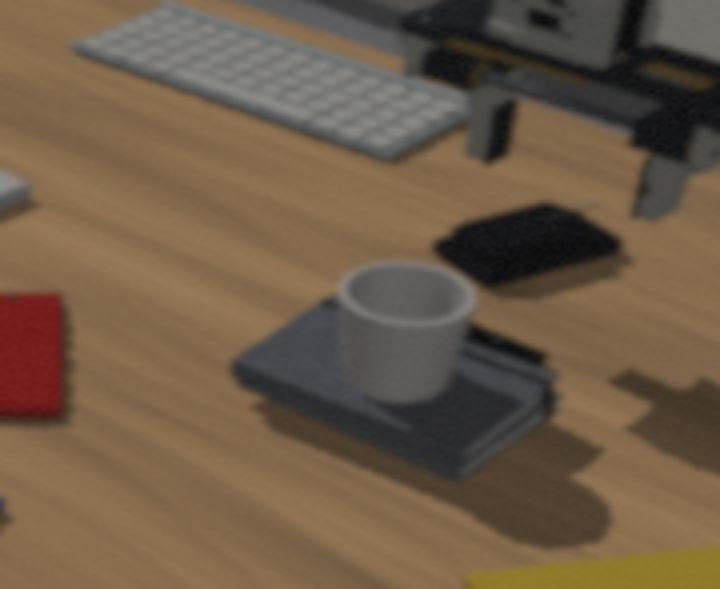

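```bash
python3 - <<'E'
from h import *
f=arm.grab_frame('top')
for z in(.011,.039): print(onz(f,382.4,208,z).round(3),onz(f,431.8,205.4,z).round(3))
print('cup',onz(f,413.5,223.6,.109).round(3),'end',onz(f,408,190.6,.011).round(3))
E
python3 go.py 635 -321 60 4.5 18
```

```text
[ 0.597 -0.251  0.011] [ 0.608 -0.393  0.011]
[ 0.594 -0.248  0.039] [ 0.604 -0.388  0.039]
cup [ 0.543 -0.327  0.109] end [ 0.65  -0.324  0.011]
share [-0.163  0.002  0.207] rot [-0.01  -0.298 -0.056] | pos [ 0.6841 -0.3196  0.1221] rpy [-1.8e+02  1.0e-01  1.1e+00] q [-0.18  0.56  0.09 -0.   -1.1   1.77] t 18.95 w 0.0875 F [-0.  -0.1 -0.6]
```

```bash
python3 -m inch '0 -0.05 0 0.1 0 -0.1 -0.02;0 -0.1 0 0.2 0 -0.2 -0.05;0 -0.13 0 0.207 0 -0.25 -0.055;0 -0.13 0 0.207 0 -0.25 -0.055;0 -0.13 0 0.207 0 -0.25 -0.055;0 -0.13 0 0.207 0 -0.25 -0.055'; python3 go.py 630 -322 6 4.3 15
```

```text
t: 19.55
eef_pos: [0.6468, -0.3209, 0.0627]
ee_rot: [-3.135, 0.259, 0.078]
force: [0.5, -0.1, 0.0]
width: 0.0878
share [-0.006  0.001  0.197] rot [-0.006 -0.003  0.002] | pos [ 0.6468 -0.3209  0.0627] rpy [-179.6   14.8    4.5] q [-0.16  0.69  0.14  0.06 -1.27  1.79] t 19.55 w 0.0878 F [ 0.5 -0.1  0. ]
```

```bash
python3 -m inch '0 0 0 0.06 0 0 0;0 0 0 0.12 0 0 0;0 -0.006 0 0.17 0 0 0;0 -0.006 0 0.19 0 0 0;0 -0.006 0 0.19 0 0 0'
python3 - <<'E'
from h import *
f=grab('top','t4.png')
im=cv2.cvtColor(f['img'],4); cv2.imwrite('pics/c6.png',cv2.resize(im[150:270,350:480],None,fx=5.5,fy=5,interpolation=2))
f=grab('side','s8.png')
im=cv2.cvtColor(f['img'],4); cv2.imwrite('pics/c5.png',cv2.resize(im[180:370,320:500],None,fx=4,fy=3.1,interpolation=2))
E
python3 go.py 530 -323 6 4.5 15
```

```text
t: 20.05
eef_pos: [0.6296, -0.3216, 0.0074]
ee_rot: [-3.134, 0.261, 0.078]
force: [-1.5, 0.1, 0.7]
width: 0.0878
share [-0.322 -0.021  0.094] rot [-0.007 -0.002 -0.   ] | pos [ 0.6306 -0.3218  0.0084] rpy [-179.6   14.9    4.5] q [-0.17  0.72  0.06  0.06 -1.16  1.78] t 20.15 w 0.0878 F [ 0.3  0.1 -0.6]
```

View pics/c5.png

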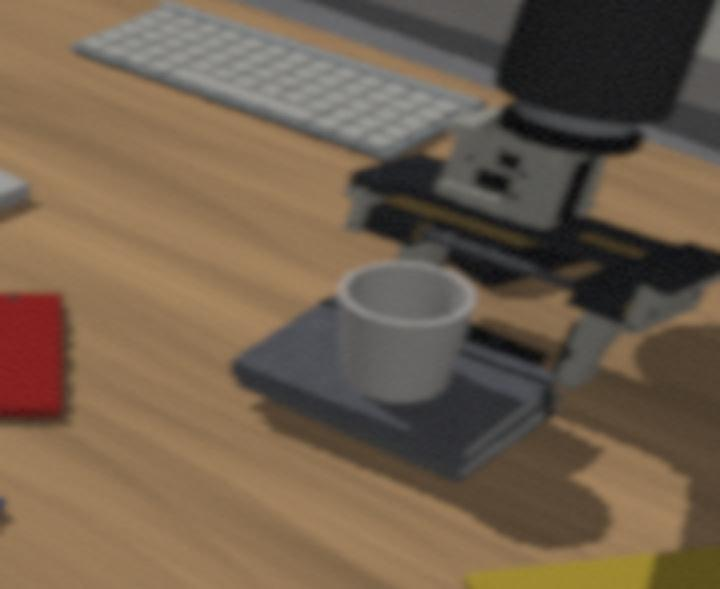

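View pics/c6.png

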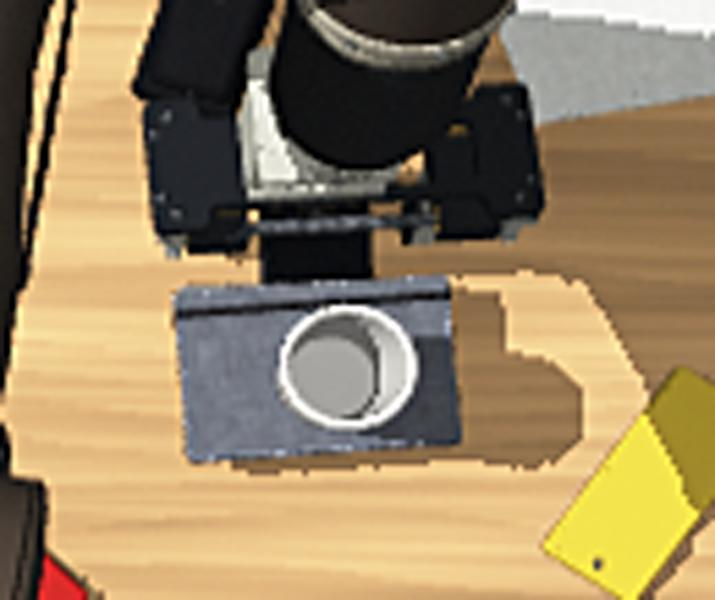

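```bash
python3 -m inch '0 -0.02 -0.002 0.011 0 0 0;0 -0.036 -0.003 0.016 0 0 0;0 -0.048 -0.004 0.019 0 0 0;0 -0.06 -0.005 0.022 0 0 0;0 -0.072 -0.006 0.025 0 0 0;0 -0.084 -0.007 0.028 0 0 0;0 -0.096 -0.008 0.031 0 0 0;0 -0.108 -0.009 0.034 0 0 0;0 -0.12 -0.01 0.038 0 0 0;0 -0.132 -0.011 0.041 0 0 0;0 -0.14 -0.011 0.043 0 0 0;0 -0.144 -0.012 0.044 0 0 0'
python3 - <<'E'
from h import *
f=grab('top','t4.png')
im=cv2.cvtColor(f['img'],4); cv2.imwrite('pics/c6.png',cv2.resize(im[150:270,350:480],None,fx=5.5,fy=5,interpolation=2))
f=grab('side','s8.png')
im=cv2.cvtColor(f['img'],4); cv2.imwrite('pics/c5.png',cv2.resize(im[180:370,320:500],None,fx=4,fy=3.1,interpolation=2))
E
python3 go.py 530 -323 6 4.5 15
```

```text
t: 21.35
eef_pos: [0.5843, -0.3214, 0.0056]
ee_rot: [-3.134, 0.262, 0.078]
force: [3.5, -0.5, 0.4]
width: 0.0874
share [-0.175 -0.008  0.045] rot [-0.007  0.    -0.   ] | pos [ 0.5842 -0.3214  0.0055] rpy [-179.6   15.     4.5] q [-0.18  0.67 -0.06  0.07 -1.1   1.79] t 21.45 w 0.0874 F [ 1.2 -0.6  1.6]
```

View pics/c5.png

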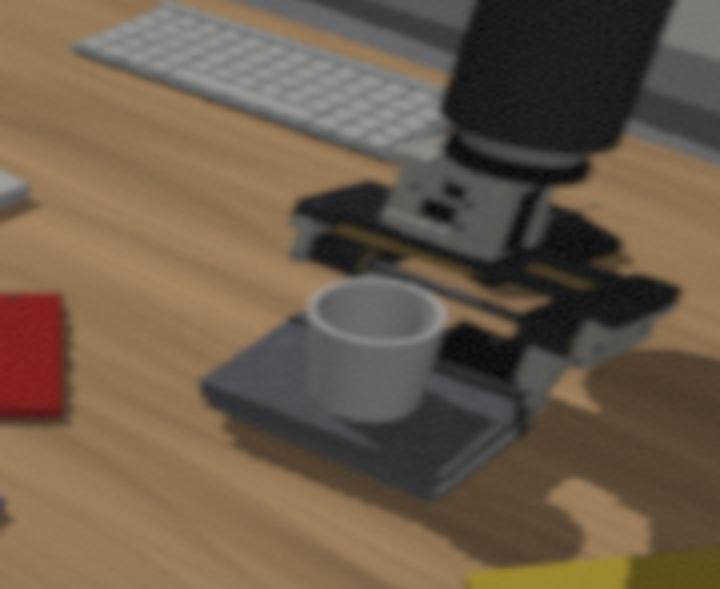

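View pics/c6.png

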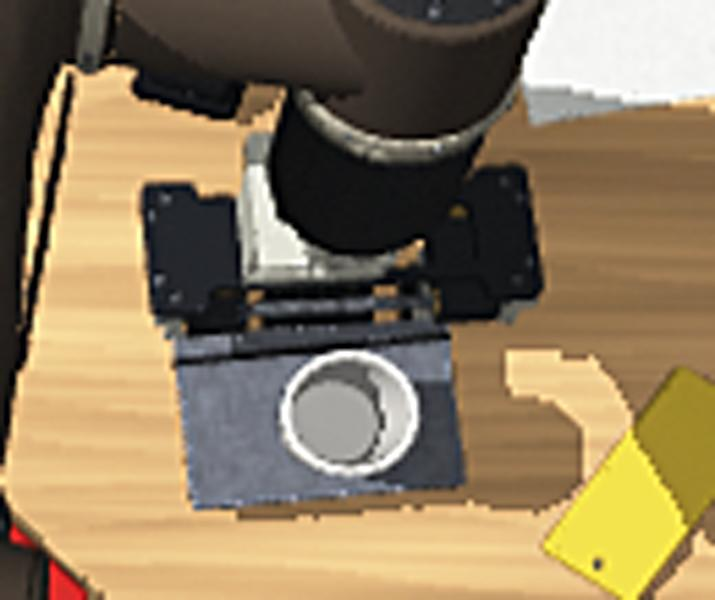

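```bash
python3 -m inch '0 -0.006 0 0.002 0 0 0;0 -0.014 -0.001 0.004 0 0 0;0 -0.022 -0.002 0.006 0 0 0;0 -0.03 -0.002 0.008 0 0 0;0 -0.038 -0.003 0.010 0 0 0;0 -0.046 -0.004 0.012 0 0 0;0 -0.054 -0.004 0.014 0 0 0;0 -0.062 -0.005 0.017 0 0 0;0 -0.07 -0.006 0.019 0 0 0;0 -0.078 -0.006 0.021 0 0 0;0 -0.086 -0.007 0.023 0 0 0;0 -0.09 -0.007 0.024 0 0 0'
python3 - <<'E'
from h import *
f=grab('side','s8.png')
im=cv2.cvtColor(f['img'],4); cv2.imwrite('pics/c5.png',cv2.resize(im[180:370,320:500],None,fx=4,fy=3.1,interpolation=2))
E
python3 go.py 530 -323 6 4.5 15
```

```text
t: 22.65
eef_pos: [0.5565, -0.3214, 0.0058]
ee_rot: [-3.134, 0.261, 0.078]
force: [4.4, 0.0, 3.9]
width: 0.0877
share [-0.083 -0.001  0.021] rot [-0.008  0.001 -0.001] | pos [ 0.5556 -0.3212  0.0055] rpy [-179.5   15.     4.5] q [-0.18  0.64 -0.13  0.07 -1.06  1.79] t 22.7 w 0.0881 F [ 1.3 -0.7  0.1]
```

View pics/c5.png

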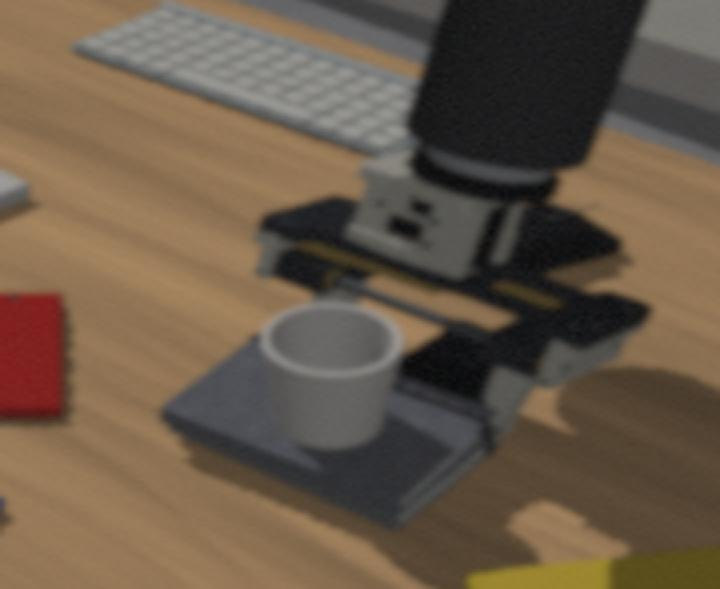

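```bash
python3 -m inch '0 -0.006 0 0.002 0 0 0;0 -0.013 -0.001 0.003 0 0 0;0 -0.02 -0.002 0.005 0 0 0;0 -0.027 -0.002 0.007 0 0 0;0 -0.034 -0.003 0.009 0 0 0;0 -0.041 -0.003 0.011 0 0 0;0 -0.048 -0.004 0.013 0 0 0;0 -0.055 -0.004 0.015 0 0 0;0 -0.062 -0.005 0.017 0 0 0;0 -0.066 -0.005 0.018 0 0 0'
python3 - <<'E'
from h import *
f=grab('side','s8.png')
im=cv2.cvtColor(f['img'],4); cv2.imwrite('pics/c5.png',cv2.resize(im[180:370,320:500],None,fx=4,fy=3.1,interpolation=2))
E
python3 go.py 525 -323 6 4.5 15
```

```text
t: 23.7
eef_pos: [0.5356, -0.3213, 0.0054]
ee_rot: [-3.134, 0.262, 0.078]
force: [2.2, 0.2, -1.0]
width: 0.0876
share [-0.035  0.003  0.007] rot [-0.008 -0.    -0.   ] | pos [ 0.5355 -0.3213  0.0055] rpy [-179.5   15.     4.5] q [-0.19  0.61 -0.18  0.07 -1.04  1.79] t 23.75 w 0.0873 F [ 1.3  0.1 -1.3]
```

View pics/c5.png

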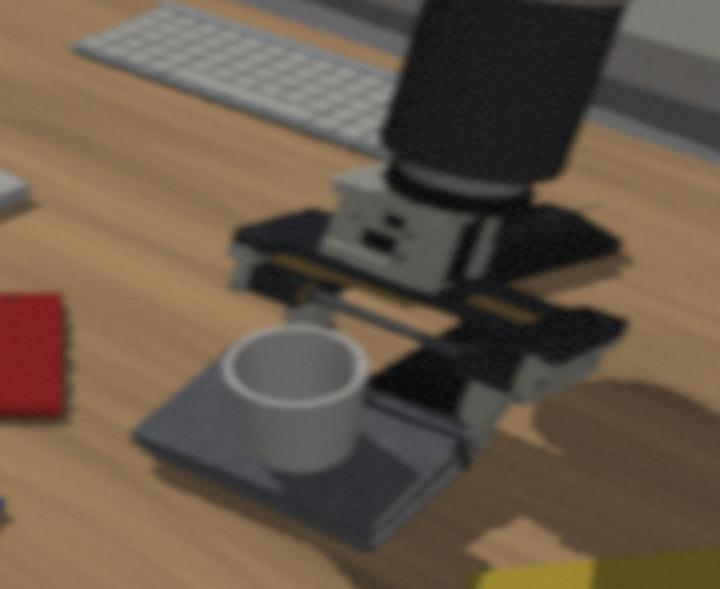

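```bash
python3 -m inch '0 -0.004 0 0.001 0 0 0;0 -0.009 -0.001 0.002 0 0 0;0 -0.014 -0.001 0.004 0 0 0;0 -0.019 -0.001 0.005 0 0 0;0 -0.024 -0.002 0.006 0 0 0;0 -0.029 -0.002 0.008 0 0 0;0 -0.034 -0.002 0.009 0 0 0;0 -0.039 -0.003 0.01 0 0 0;0 -0.043 -0.003 0.011 0 0 0;0 -0.043 -0.003 0.011 0 0 0'
python3 - <<'E'
from h import *
f=grab('side','s8.png')
im=cv2.cvtColor(f['img'],4); cv2.imwrite('pics/c5.png',cv2.resize(im[180:370,320:500],None,fx=4,fy=3.1,interpolation=2))
E
python3 go.py 525 -323 6 4.5 15
```

```text
t: 24.75
eef_pos: [0.5222, -0.3215, 0.0056]
ee_rot: [-3.134, 0.262, 0.078]
force: [1.1, -0.1, -1.8]
width: 0.0878
share [ 0.008  0.006 -0.004] rot [-0.008  0.    -0.   ] | pos [ 0.5222 -0.3215  0.0056] rpy [-179.5   15.     4.5] q [-0.19  0.6  -0.21  0.07 -1.02  1.8 ] t 24.8 w 0.0876 F [ 0.5  0.4 -2. ]
```

View pics/c5.png

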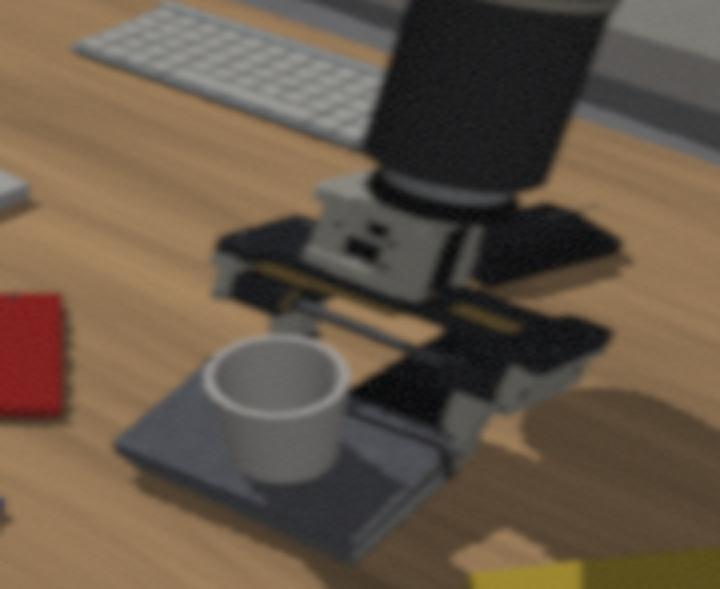

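```bash
python3 -m inch '0 0.01 0 -0.003 0 0 0;0 0.03 0.002 -0.008 0 0 0;0 0.06 0.005 -0.016 0 0 0;0 0.1 0.008 -0.027 0 0 0;0 0.13 0.01 -0.035 0 0 0;0 0.13 0.01 -0.035 0 0 0'
python3 - <<'E'
from h import *
f=grab('top','t4.png')
im=cv2.cvtColor(f['img'],4); cv2.imwrite('pics/c6.png',cv2.resize(im[170:290,350:480],None,fx=5.5,fy=5,interpolation=2))
f=grab('side','s8.png')
im=cv2.cvtColor(f['img'],4); cv2.imwrite('pics/c5.png',cv2.resize(im[180:370,320:500],None,fx=4,fy=3.1,interpolation=2))
E
python3 go.py 525 -323 6 4.5 15
```

```text
t: 25.4
eef_pos: [0.5647, -0.3214, 0.0052]
ee_rot: [-3.134, 0.261, 0.079]
force: [0.1, -0.4, -0.5]
width: 0.0878
share [-0.123 -0.004  0.03 ] rot [-0.008  0.    -0.   ] | pos [ 0.563  -0.3212  0.0052] rpy [-179.5   15.     4.5] q [-0.18  0.65 -0.11  0.07 -1.07  1.79] t 25.5 w 0.0873 F [ 0.3  0.2 -0. ]
```

View pics/c5.png

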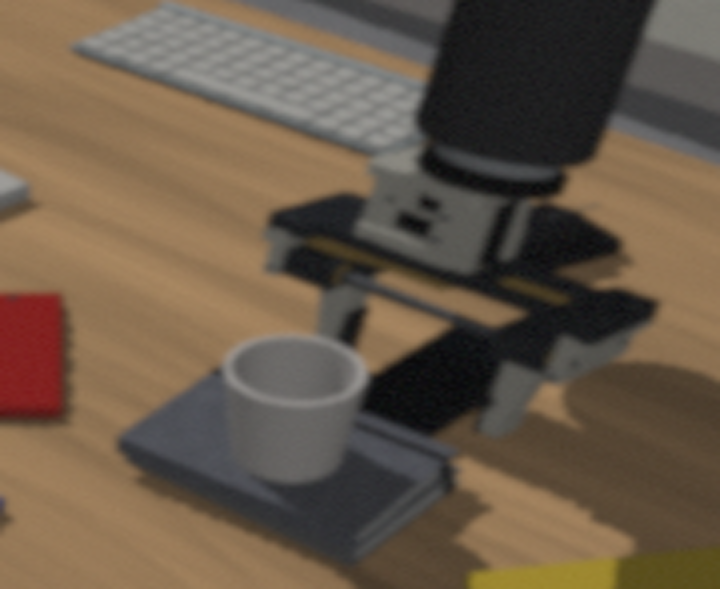

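View pics/c6.png

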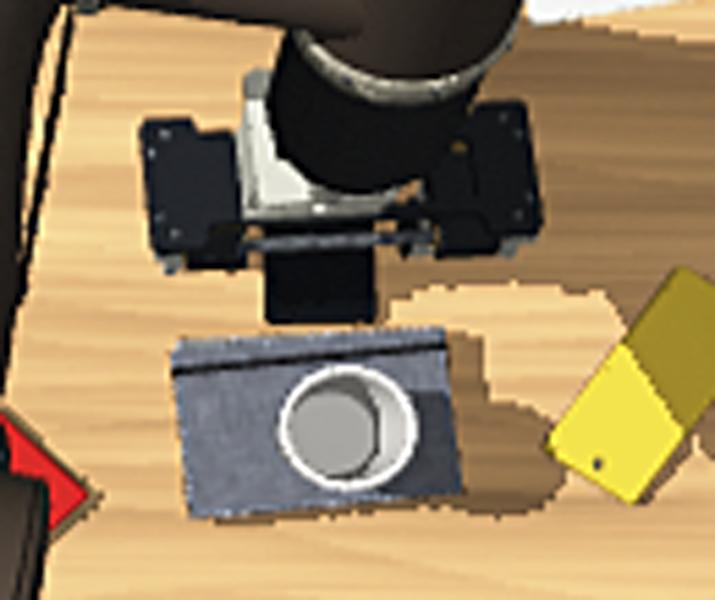

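```bash
python3 -m inch '0 0 0 -0.1 0 0 0;0 0 0 -0.22 0 0 0;0 0 0 -0.35 0 0.12 0.02;0 0 0 -0.45 0 0.25 0.05;0 0 0 -0.45 0 0.25 0.05;0 0.3 0 -0.45 0 0.25 0.05;0 0.4 0 -0.45 0 0.25 0.05;0 0.4 0 -0.45 0 0.25 0.05;0 0.4 0 -0.45 0 0.25 0.05'
python3 - <<'E'
from h import *
f=grab('top','t5.png'); rects(f,.011,(370,90,470,300))
im=cv2.cvtColor(f['img'],4); cv2.imwrite('pics/c6.png',cv2.resize(im[150:290,350:480],None,fx=5,fy=4,interpolation=2))
E
python3 go.py 585 -323 5 1.1
```

```text
t: 26.4
eef_pos: [0.7143, -0.3097, 0.1017]
ee_rot: [-3.14, 0.004, 0.025]
force: [0.4, -0.3, -0.0]
width: 0.0876
ctr 587 -323 size 128 x 57 yaw 2.1 px [407. 211.]
ctr 760 -326 size 243 x 132 yaw 83.5 px [409. 149.]
ctr 879 -416 size 117 x 94 yaw 35.0 px [439. 114.]
share [-0.427  0.033  0.327] rot [-0.001  0.003  0.006] | pos [ 0.7132 -0.31    0.1026] rpy [-179.9    0.2    1.4] q [-0.16  0.61  0.13 -0.   -1.1   1.76] t 26.45 w 0.0873 F [-0.5 -0.2 -0.1]
```

View pics/t5.png

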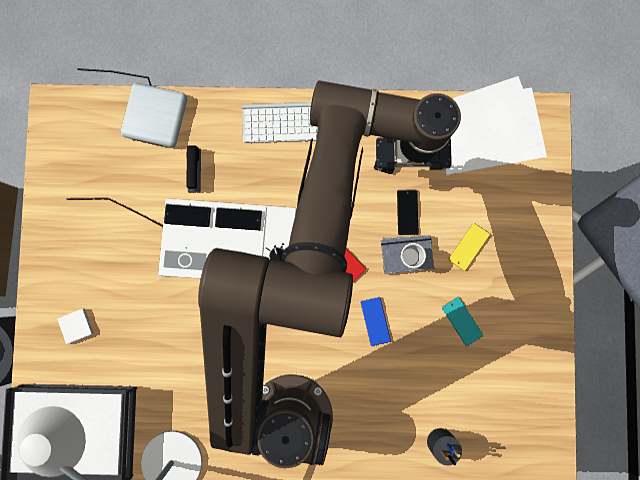

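```bash
python3 -m inch '0 -0.15 0.01 0 0 0 0;0 -0.3 0.02 0 0 0 0;0 -0.42 0.033 0 0 0 -0.01;0 -0.42 0.033 0.1 0 0 -0.01;0 -0.42 0.033 0.2 0 0 -0.01;0 -0.42 0.033 0.28 0 0 -0.01;0 -0.42 0.033 0.325 0 0 -0.01;0 -0.42 0.033 0.325 0 0 -0.01;1 -0.42 0.033 0.325 0 0 -0.01;1 -0.42 0.033 0.325 0 0 -0.01;1 -0.42 0.033 0.325 0 0 -0.01;1 -0.42 0.033 0.325 0 0 -0.01' 30; python3 -m inch '1 0 0 0 0 0 0;1 0 0 0 0 0 0' 30; python3 go.py 428 167 110 -93
```

```text
t: 27.65
eef_pos: [0.5883, -0.3237, 0.0084]
ee_rot: [-3.141, -0.001, 0.035]
force: [0.2, -0.3, -0.5]
width: 0.0612
t: 27.85
eef_pos: [0.5882, -0.3236, 0.0082]
ee_rot: [-3.141, -0.001, 0.035]
force: [-1.6, 1.1, 5.7]
width: 0.057
share [-0.476 -1.653 -0.339] rot [-1.000e-03 -0.000e+00  1.584e+00] | pos [ 0.5882 -0.3236  0.0082] rpy [-1.8e+02 -1.0e-01  2.0e+00] q [-0.21  0.55 -0.23 -0.   -0.79  1.82] t 27.85 w 0.057 F [-1.6  1.1  5.7]
```

```bash
python3 -m inch '0.2 0 0 0 0 0 0;0.2 0 0 0 0 0 0;0.2 0 0 0 0 0 0;0.2 0 0 0.013 0 0 0;0.2 0 0 0.013 0 0 0;1 0 0 0.013 0 0 0;1 0 0 0.013 0 0 0;1 0 0 0.013 0 0 0;1 0 0 0.013 0 0 0;1 0 0 0.013 0 0 0' 30;  python3 go.py 436 313 110 -93
```

```text
t: 28.85
eef_pos: [0.5877, -0.3236, 0.0035]
ee_rot: [-3.141, 0.0, 0.035]
force: [0.8, -0.1, -1.5]
width: 0.0574
share [-0.432 -2.138 -0.353] rot [-0.000e+00  1.000e-03  1.583e+00] | pos [ 0.5877 -0.3236  0.0035] rpy [-180.    0.    2.] q [-0.21  0.55 -0.23 -0.   -0.78  1.82] t 28.85 w 0.0574 F [ 0.8 -0.1 -1.5]
```

```bash
python3 -m inch '1 0 0 -0.1 0 0 0;1 0 0 -0.23 0 0 0;1 0 -0.1 -0.36 0 0 0.1;1 0 -0.22 -0.37 0 0 0.2;1 0 -0.35 -0.37 0 0 0.3;1 0 -0.48 -0.37 0 0 0.4;1 -0.05 -0.6 -0.37 0 0 0.5;1 -0.1 -0.72 -0.37 0 0 0.6;1 -0.1 -0.84 -0.37 0 0 0.7;1 -0.1 -0.95 -0.37 0 0 0.8;1 -0.1 -1 -0.37 0 0 0.9;1 -0.1 -1 -0.37 0 0 0.9' 30;  python3 go.py 436 313 110 -93
```

```text
t: 30.05
eef_pos: [0.5472, -0.023, 0.115]
ee_rot: [-3.141, 0.001, -0.908]
force: [-0.5, -0.2, -1.4]
width: 0.0575
share [-1.111 -0.397  0.018] rot [-0.001  0.001  0.683] | pos [ 0.5472 -0.023   0.115 ] rpy [-179.9    0.   -52. ] q [ 0.32  0.25 -0.42 -0.   -0.9   0.35] t 30.05 w 0.0575 F [-0.5 -0.2 -1.4]
```

```bash
python3 -m inch '1 -0.12 -0.04 0 0 0 0.05;1 -0.26 -0.09 0 0 0 0.15;1 -0.4 -0.14 0 0 0 0.25;1 -0.53 -0.19 0 0 0 0.35;1 -0.66 -0.24 0 0 0 0.45;1 -0.8 -0.29 0 0 0 0.55;1 -0.93 -0.34 0 0 0 0.65;1 -1 -0.397 0 0 0 0.683;1 -1 -0.397 0 0 0 0.683;1 -1 -0.397 0 0 0 0.683' 30;  python3 go.py 436 313 50 -93;python3 - <<'E'
from h import *
f=grab('side','s9.png')
E
```

```text
t: 31.05
eef_pos: [0.4564, 0.2847, 0.1146]
ee_rot: [3.141, 0.0, -1.62]
force: [0.4, -0.8, -1.9]
width: 0.0577
share [-0.091  0.072  0.215] rot [0.001 0.    0.003] | pos [0.4564 0.2847 0.1146] rpy [180.    0.  -92.8] q [ 0.92  0.24 -0.44 -0.   -0.89 -0.97] t 31.05 w 0.0577 F [ 0.4 -0.8 -1.9]
```

View pics/s9.png

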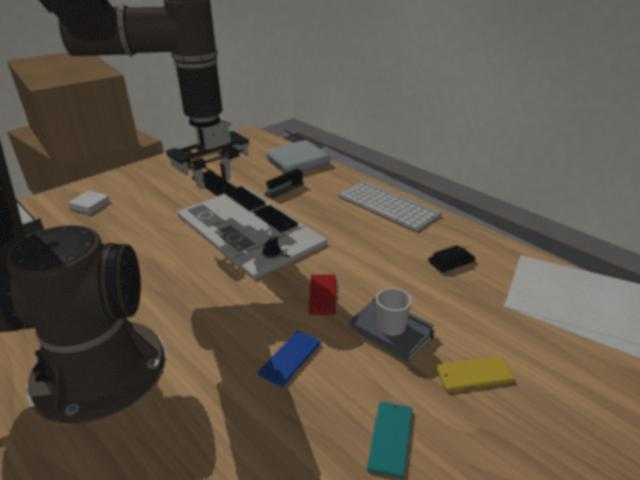

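```bash
python3 -m inch '1 -0.06 0.04 0 0 0 0;1 -0.091 0.072 0.05 0 0 0;1 -0.091 0.072 0.15 0 0 0;1 -0.091 0.072 0.23 0 0 0;1 -0.091 0.072 0.27 0 0 0;1 -0.091 0.072 0.29 0 0 0;1 -0.091 0.072 0.303 0 0 0;1 -0.091 0.072 0.312 0 0 0;1 -0.091 0.072 0.312 0 0 0' 30;  python3 go.py 436 313 20 -93
```

```text
t: 32.0
eef_pos: [0.4366, 0.3135, 0.0218]
ee_rot: [-3.141, 0.001, -1.623]
force: [-0.4, 0.2, -2.3]
width: 0.0575
share [0.002 0.002 0.006] rot [-0.     0.001  0.   ] | pos [0.4366 0.3135 0.0218] rpy [-1.8e+02  1.0e-01 -9.3e+01] q [ 0.99  0.36 -0.54 -0.   -0.67 -1.04] t 32.0 w 0.0575 F [-0.4  0.2 -2.3]
```

```bash
python3 -m inch '1 0 0 0.003 0 0 0;1 0 0 0.004 0 0 0;0.2 0 0 0.004 0 0 0;0.2 0 0 0.004 0 0 0;0.2 0 0 0.004 0 0 0;0.2 0 0 -0.05 0 0 0;0 0 0 -0.2 0 0 0;0 0 0 -0.35 0 0 0;0 0 0 -0.45 0 0 0;0 0 0 -0.45 0 0 0'; python3 -m inch '0 0.1 -0.1 -0.2 0 0 0;0 0.3 -0.3 -0.2 0 0 0;0 0.5 -0.5 -0.2 0 0 0;0 0.8 -0.8 -0.2 0 0 0;0 1 -1 -0.2 0 0 0;0 1 -1 -0.2 0 0 0;0 1 -1 -0.2 0 0 0;0 1 -1 -0.2 0 0 0;0 1 -1 -0.2 0 0 0;0 1 -1 -0.2 0 0 0';  python3 go.py 455 47 120 -93;python3 - <<'E'
from h import *
f=grab('side','s9.png'); f=grab('top','t6.png');rects(f,.027,(155,195,280,290));rects(f,.011,(280,90,470,300))
E
```

```text
t: 33.0
eef_pos: [0.4383, 0.3154, 0.1615]
ee_rot: [-3.136, 0.008, -1.622]
force: [0.0, -0.0, -0.1]
width: 0.0871
t: 34.0
eef_pos: [0.7225, -0.0067, 0.2136]
ee_rot: [3.139, -0.001, -1.627]
force: [-0.6, 0.5, -0.2]
width: 0.0875
share [-0.129  0.9    0.314] rot [ 0.002 -0.001 -0.004] | pos [ 0.7225 -0.0067  0.2136] rpy [179.9  -0.  -93.2] q [ 0.26  0.44  0.11  0.   -1.24 -0.32] t 34.0 w 0.0875 F [-0.6  0.5 -0.2]
ctr 439 342 size 73 x 56 yaw 88.2 px [173. 258.]
ctr 497 135 size 281 x 110 yaw 12.5 px [240. 235.]
ctr 557 351 size 126 x 50 yaw 7.5 px [175. 216.]
ctr 717 8 size 79 x 68 yaw -88.7 px [294. 167.]
ctr 754 -264 size 102 x 57 yaw -16.3 px [388. 155.]
ctr 800 5 size 90 x 80 yaw -88.7 px [296. 139.]
ctr 856 -1 size 124 x 58 yaw -56.5 px [297. 118.]
ctr 907 13 size 79 x 69 yaw -89.0 px [293. 100.]
```

View pics/t6.png

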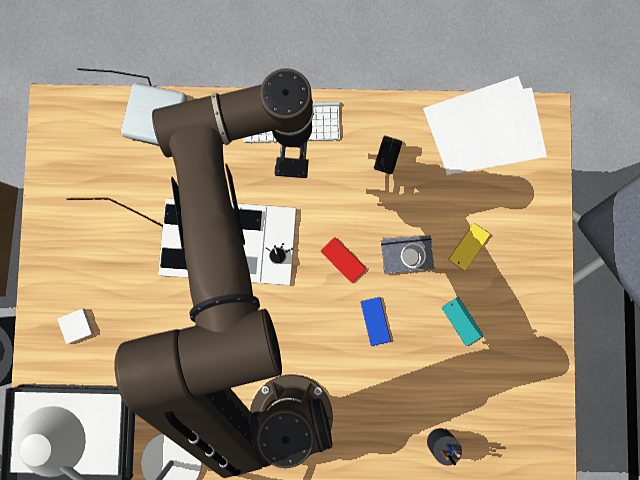

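View pics/s9.png

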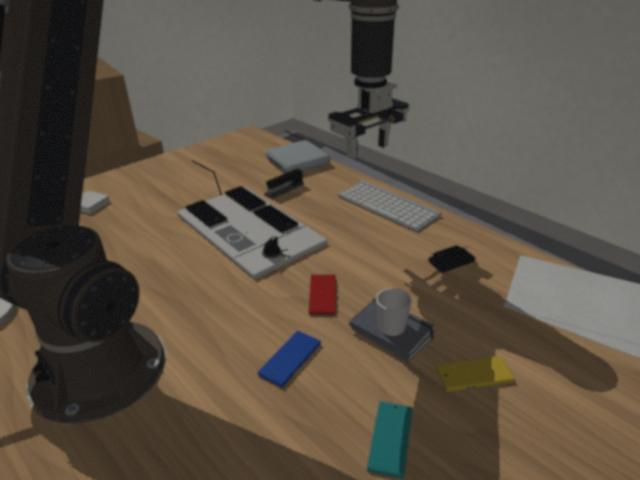

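```bash
python3 -m inch '0 0.15 0 0 0 0 0;0 0.3 0 0 0 0 0;0 0.5 0 0 0 0 0;0 0.7 0 0 0 0 0;0 0.9 0 0 0 0 0;0 0.9 0 0 0 0 0;0 0.9 0 0 0 0 0'
python3 - <<'E'
from h import *
f=grab('top','t7.png');rects(f,.027,(155,195,265,290));s=grab('side'); print('s');rects(s,.027,(175,180,305,250))
print('dial');rects(f,.045,(250,225,305,285),minA=20)
im=cv2.cvtColor(f['img'],4); cv2.imwrite('pics/c7.png',cv2.resize(im[190:295,150:310],None,fx=5,fy=5,interpolation=2))
E
```

```text
t: 34.8
eef_pos: [0.7051, -0.2745, 0.2155]
ee_rot: [3.141, 0.0, -1.626]
force: [0.2, 0.0, 0.3]
width: 0.0876
ctr 438 314 size 129 x 55 yaw 87.1 px [184. 259.]
ctr 556 162 size 128 x 55 yaw 87.0 px [239. 219.]
ctr 563 309 size 129 x 55 yaw 86.7 px [186. 215.]
s
ctr 432 309 size 136 x 56 yaw 86.8 px [206. 213.]
ctr 554 231 size 281 x 57 yaw 87.0 px [262. 209.]
ctr 672 271 size 105 x 105 yaw -44.5 px [282. 187.]
dial
ctr 383 58 size 30 x 20 yaw -72.9 px [272. 280.]
ctr 389 1 size 66 x 22 yaw 85.8 px [294. 279.]
ctr 531 113 size 26 x 11 yaw -88.8 px [254. 227.]
```

View pics/c7.png

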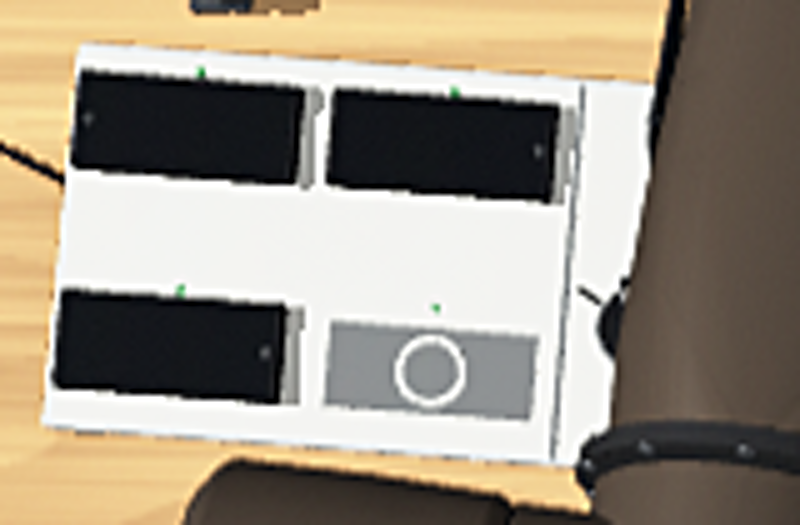

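View pics/t7.png

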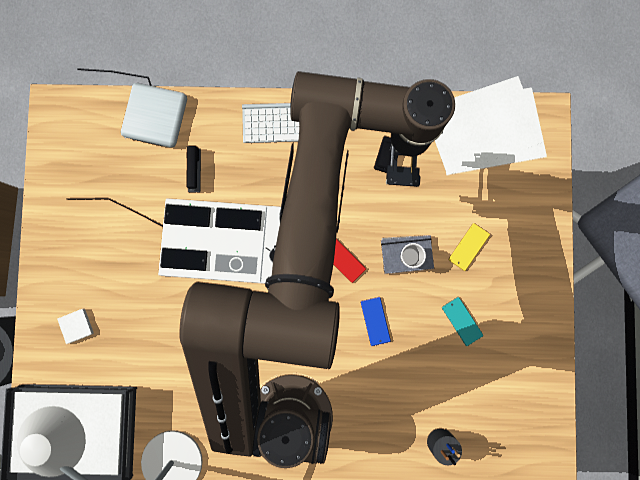

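```bash
python3 - <<'E'
from h import *
f=arm.grab_frame('top')
P=lambda u,v,z: onz(f,250+u/9,225+v/9,z)
c=P(248,275,.028); print('disc c',c.round(4),P(248,275,.02).round(4))
for n,u,v in(('off',160,215),('1',224,190),('2',290,183),('3',350,228)):
    d=P(u,v,.016)-c; print(n,np.degrees(np.arctan2(d[1],d[0])).round(1),np.hypot(*d[:2]).round(4))
a=P(229,214,.054);b=P(238,262,.054); d=a-b; e=a-c; print('ptr',np.degrees(np.arctan2(d[1],d[0])),np.degrees(np.arctan2(e[1],e[0])),a.round(4))
E
python3 go.py 455 47 150 -170; python3 go.py 455 47 150 10
```

```text
disc c [0.453  0.0465 0.028 ] [0.4535 0.0471 0.02  ]
off 56.8 0.0351
1 18.5 0.0291
2 -21.2 0.0324
3 -62.4 0.0352
ptr 12.140318125024827 14.600191299777428 [0.4705 0.051  0.054 ]
share [-1.013  0.89   0.221] rot [1.000e-03 1.000e-03 1.284e+00] | pos [ 0.7062 -0.2704  0.2159] rpy [ 1.80e+02  1.00e-01 -9.29e+01] q [-0.11  0.5   0.21 -0.   -1.28  0.06] t 34.95 w 0.0874 F [1.  0.5 0.3]
share [-1.013  0.89   0.221] rot [-1.000e-03  1.000e-03 -1.716e+00] | pos [ 0.7062 -0.2704  0.2159] rpy [ 1.80e+02  1.00e-01 -9.29e+01] q [-0.11  0.5   0.21 -0.   -1.28  0.06] t 34.95 w 0.0874 F [1.  0.5 0.3]
```

```bash
python3 -m inch '0 -0.1 0.1 0 0 0 -0.14;0 -0.2 0.2 0 0 0 -0.28;0 -0.3 0.3 0 0 0 -0.42;0 -0.4 0.4 0 0 0 -0.56;0 -0.5 0.45 0 0 0 -0.7;0 -0.6 0.5 0 0 0 -0.84;0.4 -0.6 0.5 0 0 0 -0.95;0.4 -0.6 0.5 0 0 0 -0.95;0.4 -0.6 0.5 0 0 0 -0.95'; python3 go.py 451 45 120 16.5
```

```text
t: 35.85
eef_pos: [0.5659, -0.0829, 0.2165]
ee_rot: [-3.141, -0.0, -0.629]
force: [0.1, -0.5, 0.7]
width: 0.0692
share [-0.561 -0.119  0.322] rot [-0.001 -0.001 -0.876] | pos [ 0.5659 -0.0829  0.2165] rpy [-179.9   -0.   -36.1] q [ 0.2   0.2  -0.24 -0.   -1.14  0.75] t 35.85 w 0.0692 F [ 0.1 -0.5  0.7]
```

```bash
python3 -m inch '0.5 -0.1 -0.02 0 0 0 -0.14;0.5 -0.2 -0.04 0 0 0 -0.28;0.5 -0.3 -0.06 0.05 0 0 -0.42;0.5 -0.4 -0.08 0.1 0 0 -0.56;0.5 -0.5 -0.1 0.2 0 0 -0.7;0.5 -0.561 -0.119 0.3 0 0 -0.84;0.5 -0.561 -0.119 0.322 0 0 -0.876;0.5 -0.561 -0.119 0.322 0 0 -0.876;0.5 -0.561 -0.119 0.322 0 0 -0.876;0.5 -0.561 -0.119 0.322 0 0 -0.876'; python3 go.py 451 45 33 16.5;python3 - <<'E'
from h import *
f=grab('side','s9.png')
im=cv2.cvtColor(f['img'],4); cv2.imwrite('pics/c8.png',cv2.resize(im[150:290,200:360],None,fx=5,fy=4,interpolation=2))
E
```

```text
t: 36.85
eef_pos: [0.4515, 0.0437, 0.1203]
ee_rot: [-3.141, -0.001, 0.287]
force: [0.2, -0.4, -0.1]
width: 0.0436
share [-0.001 -0.004  0.291] rot [-0.001 -0.001 -0.001] | pos [0.4515 0.0437 0.1203] rpy [-1.80e+02 -1.00e-01  1.64e+01] q [ 0.53  0.09 -0.61 -0.   -0.87  1.33] t 36.85 w 0.0436 F [ 0.2 -0.4 -0.1]
```

View pics/c8.png

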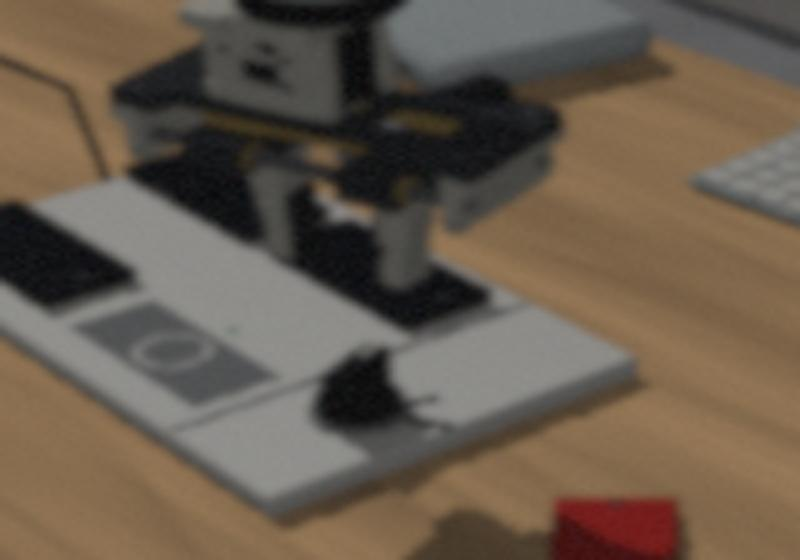

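```bash
python3 -m inch '0.5 0 -0.004 0.1 0 0 0;0.5 0 -0.004 0.18 0 0 0;0.5 0 -0.004 0.24 0 0 0;0.5 0 -0.004 0.27 0 0 0;0.5 0 -0.004 0.29 0 0 0;0.5 0 -0.004 0.29 0 0 0' 20; python3 go.py 451 45 33 -23.6
python3 - <<'E'
from h import *
f=grab('side','s9.png')
im=cv2.cvtColor(f['img'],4); cv2.imwrite('pics/c8.png',cv2.resize(im[150:290,200:360],None,fx=5,fy=4,interpolation=2))
E
```

```text
t: 37.5
eef_pos: [0.4504, 0.0448, 0.0325]
ee_rot: [-3.141, 0.0, 0.289]
force: [0.4, -0.1, 0.1]
width: 0.0438
share [ 0.002 -0.    -0.002] rot [-0.     0.     0.669] | pos [0.4504 0.0448 0.0325] rpy [-180.     0.    16.5] q [ 0.54  0.23 -0.71 -0.   -0.63  1.32] t 37.5 w 0.0438 F [ 0.4 -0.1  0.1]
```

View pics/c8.png

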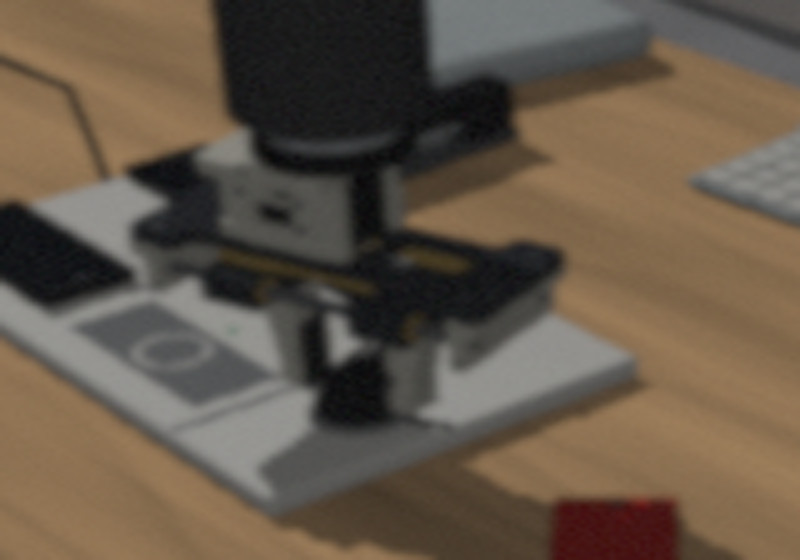

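Fingers straddle the bar. Close.

```bash
python3 -m inch '1 0 0 0 0 0 0;1 0 0 0 0 0 0;1 0 0 0 0 0 0;1 0 0 0 0 0 0;1 0 0 0 0 0 0;1 0 0 0 0 0 0' 30; python3 go.py 451 45 33 -23.6
```

```text
t: 38.15
eef_pos: [0.4501, 0.0477, 0.033]
ee_rot: [-3.137, -0.002, 0.289]
force: [-13.5, 22.6, 7.9]
width: 0.0136
share [0.    0.009 0.   ] rot [-0.005 -0.001  0.669] | pos [0.4501 0.0477 0.033 ] rpy [-1.798e+02 -1.000e-01  1.650e+01] q [ 0.54  0.23 -0.71 -0.01 -0.63  1.32] t 38.15 w 0.0136 F [-13.5  22.6   7.9]
```

```bash
python3 -m inch '1 0 -0.006 0 0 0 0;1 0 -0.012 0 0 0 0;1 0 -0.012 0 0 0 0' 30; python3 go.py 451 45 33 -23.6
python3 - <<'E'
from station import arm; print(arm.get_state()['moment'])
E
```

```text
t: 38.45
eef_pos: [0.4498, 0.0481, 0.033]
ee_rot: [3.141, -0.001, 0.29]
force: [1.8, -2.5, 3.5]
width: 0.0139
share [0.001 0.011 0.   ] rot [-0.    -0.001  0.67 ] | pos [0.4498 0.0481 0.033 ] rpy [180.   -0.   16.6] q [ 0.54  0.23 -0.71  0.   -0.63  1.32] t 38.45 w 0.0139 F [ 1.8 -2.5  3.5]
[-1.3511505  -0.71685349 -0.02139149]
```

```bash
python3 -m inch '1 0 0 0 0 0 0.08;1 0 0 0 0 0 0.16;1 0 0 0 0 0 0.25;1 0 0 0 0 0 0.34' 30; python3 go.py 451 45 33 -23.6
```

```text
t: 38.85
eef_pos: [0.4497, 0.0488, 0.033]
ee_rot: [-3.14, -0.001, -0.07]
force: [-2.2, 4.4, 4.7]
width: 0.0138
share [0.005 0.012 0.   ] rot [-0.002 -0.001  0.326] | pos [0.4497 0.0488 0.033 ] rpy [-1.799e+02 -1.000e-01 -4.000e+00] q [ 0.55  0.23 -0.71 -0.   -0.63  0.96] t 38.85 w 0.0138 F [-2.2  4.4  4.7]
```

```bash
python3 -m inch '1 0 0 0 0 0 0.08;1 0 0 0 0 0 0.16;1 0 0 0 0 0 0.25;1 0 0 0 0 0 0.33;1 0 0 0 0 0 0.33;1 0 0 0 0 0 0.33' 30; python3 go.py 451 45 33 -23.6
```

```text
t: 39.45
eef_pos: [0.45, 0.0495, 0.033]
ee_rot: [-3.139, -0.001, -0.412]
force: [-2.6, 7.3, 3.7]
width: 0.014
share [0.009 0.012 0.   ] rot [-0.003 -0.001 -0.   ] | pos [0.45   0.0495 0.033 ] rpy [-179.8   -0.   -23.6] q [ 0.55  0.23 -0.71 -0.   -0.63  0.61] t 39.45 w 0.014 F [-2.6  7.3  3.7]
```

Release, lift, retreat to the right and check.

```bash
python3 -m inch '0.5 0 0 0 0 0 0;0.5 0 0 0 0 0 0;0.5 0 0 0 0 0 0;0.5 0 0 0 0 0 0;0.5 0 0 -0.08 0 0 0;0.5 0 0 -0.2 0 0 0;0.5 0 0 -0.35 0 0 0;0.5 0 0 -0.5 0 0 0;0.5 0 0 -0.65 0 0 0;0.5 0 0 -0.65 0 0 0'; python3 -m inch '0.5 0.1 0.1 0 0 0 0;0.5 0.2 0.2 0 0 0 0;0.5 0.3 0.35 0 0 0 0;0.5 0.4 0.5 0 0 0 0;0.5 0.5 0.7 0 0 0 0;0.5 0.5 0.85 0 0 0 0;0.5 0.5 1 0 0 0 0;0.5 0.5 1 0 0 0 0;0.5 0.5 1 0 0 0 0;0.5 0.5 1 0 0 0 0'; python3 -m inch '0 0.1 0.1 0 0 0 0;0 0.2 0.2 0 0 0 0;0 0.3 0.35 0 0 0 0;0 0.3 0.5 0 0 0 0;0 0.3 0.65 0 0 0 0;0 0.3 0.8 0 0 0 0;0 0.3 0.8 0 0 0 0'
python3 - <<'E'
from h import *
f=grab('top','t8.png');rects(f,.027,(155,195,262,290));s=grab('side','s10.png'); rects(f,.035,(375,130,405,180))
im=cv2.cvtColor(f['img'],4); cv2.imwrite('pics/c9.png',cv2.resize(im[190:295,150:310],None,fx=5,fy=5,interpolation=2))
P=lambda u,v,z: onz(f,u,v,z)
E
python3 go.py 451 45 33 -23.6
```

```text
t: 40.45
eef_pos: [0.4524, 0.0491, 0.2339]
ee_rot: [-3.134, -0.007, -0.412]
force: [0.1, 0.0, -0.3]
width: 0.044
t: 41.45
eef_pos: [0.4663, -0.2867, 0.2271]
ee_rot: [-3.141, 0.001, -0.413]
force: [0.2, 0.1, -0.4]
width: 0.044
t: 42.15
eef_pos: [0.4514, -0.5454, 0.226]
ee_rot: [-3.141, 0.002, -0.415]
force: [0.0, 0.3, -0.2]
width: 0.087
ctr 438 314 size 129 x 56 yaw 87.1 px [184. 259.]
ctr 556 163 size 129 x 55 yaw 87.0 px [239. 219.]
ctr 563 309 size 129 x 55 yaw 86.7 px [187. 215.]
ctr 748 -262 size 100 x 56 yaw -16.1 px [388. 154.]
share [-0.791 -1.79   0.648] rot [-0.001  0.001 -0.001] | pos [ 0.4532 -0.5423  0.2265] rpy [-1.799e+02  1.000e-01 -2.360e+01] q [-0.6   0.41  0.09 -0.   -1.25  1.76] t 42.25 w 0.0878 F [-0.2  1.  -0.1]
```

View pics/t8.png

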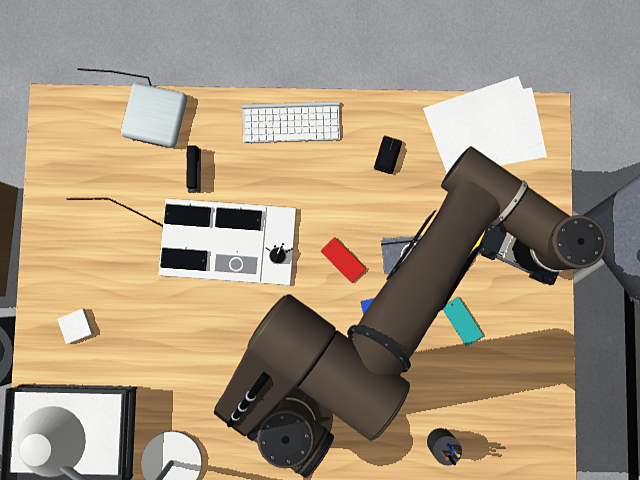

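View pics/c9.png

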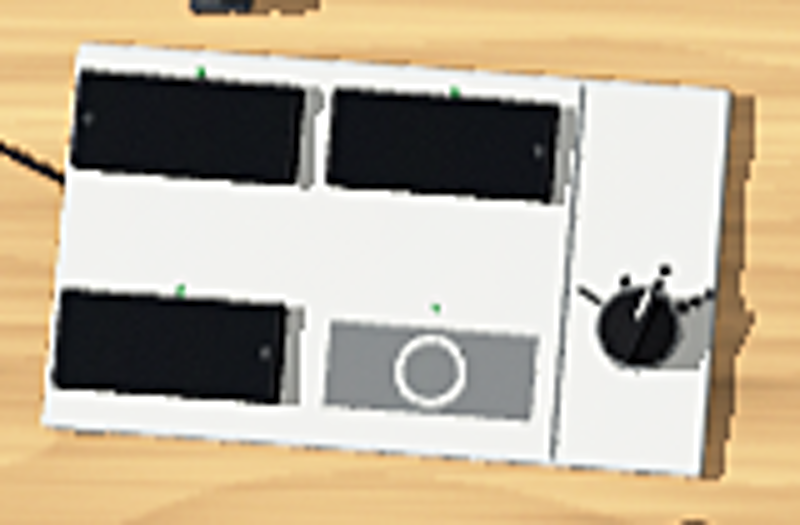

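View pics/s10.png

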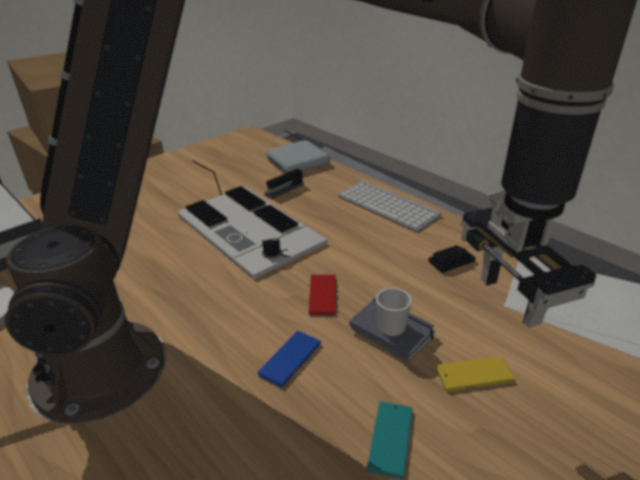

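```bash
python3 -c "
from station import arm
print(arm.job_done())"
```

```text
the job is handed in; nothing more can be done
None
```

I handed the job in at about 42 s: all three phones are charging and the dial is on two dots. Only two shared phones were on the desk, plus the buried one.

- **Buried phone:** I dragged it and the pile forward slowly by about 83 mm, then pushed the notebooks back over it with the open fingers. That freed the phone, put the pile back close to its start, and never lifted it.
- **Phones:** In the last top view all three lie screen up on bays of their own, within about 3 mm of the pad centres and 0.5° of the pad direction.
- **Dial:** I turned it from one dot to two dots only after checking the phones. In the last picture the pointer sits on the two-dot mark.
- **Pile:** The last side view shows it standing with the cup on top. The arm hid it from the top camera then, but earlier top views showed it back close to where it began.
- **Mouse and stapler:** Neither was touched. The mouse reads within 5 mm of its first position, and that last reading used a different assumed height. I checked the stapler only by eye.

**Disagreement:** The two cameras differed by up to about 8 mm on positions. I used the top one, and the placed phones read about 2 mm off where the arm put them. When I first closed on the dial, the grip was a few millimetres off centre and the wrist read about 27 N. I re-centred before turning, and it dropped to a few newtons.

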